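# Pack the set-marking kit

## Task

Pack the set-marking kit into the teal tray for rehearsal: thread the red tape roll on the post and the yellow one flat on top of it, set the black stapler on its base in the pocket, and stand the orange-capped glue stick upright, cap up, in the cup. The blue roll, the white stapler and the green-capped glue belong to the next class: leave them where they are.

Things in the scene. Friction and masses are not known exactly. Their poses are not given: they have to be found in the camera images.
- red_roll: The red roll of floor-marking tape lying flat on the desk: a ring 60 mm outside diameter, 40 mm hole, 26 mm high, coloured tape on a cardboard core, about 120 g. Origin: its middle, on the axis, 13 mm above its underside; z is its axis.
- yellow_roll: The yellow roll of floor-marking tape lying flat on the desk: a ring 60 mm outside diameter, 40 mm hole, 26 mm high, coloured tape on a cardboard core, about 120 g. Origin: its middle, on the axis, 13 mm above its underside; z is its axis.
- blue_roll: The blue roll of floor-marking tape lying flat on the desk: a ring 60 mm outside diameter, 40 mm hole, 26 mm high, coloured tape on a cardboard core, about 120 g. Origin: its middle, on the axis, 13 mm above its underside; z is its axis. Not part of the kit: it stays where it is.
- black_stapler: The black pocket stapler standing on its base, 100 mm long (its x), 30 mm wide (its y), 46 mm high, about 150 g. The body to grip is a bar 28 mm wide from 26 to 46 mm above the underside, over the whole length. Origin: centre of the underside; z up.
- white_stapler: The white pocket stapler standing on its base, 100 mm long (its x), 30 mm wide (its y), 46 mm high, about 150 g. The body to grip is a bar 28 mm wide from 26 to 46 mm above the underside, over the whole length. Origin: centre of the underside; z up. Not part of the kit: it stays where it is.
- orange_glue: The glue stick with the orange cap, standing upright, cap up: a white cylinder 28 mm in diameter and 90 mm high with the cap, about 35 g. Origin: centre of its underside; z is its axis, up.
- green_glue: The glue stick with the green cap, standing upright, cap up: a white cylinder 28 mm in diameter and 90 mm high with the cap, about 35 g. Origin: centre of its underside; z is its axis, up. Not part of the kit: it stays where it is.
- post: The upright metal post for the tape rolls: 22 mm in diameter, its tapered top 68 mm above this origin, on a round grey foot 68 mm across and 4 mm thick, where the lower roll rests. Origin: centre of the foot's underside (5 mm above the desk). Fixed in the teal tray; post, pocket and cup stand 95 mm apart in a row along their y axes, in changing order; z up.
- pocket: The grey open rectangular pocket for the stapler: inside 120 mm (its x) by 52 mm (its y), floor 4 mm thick, walls 4 mm thick and 18 mm high in all. Origin: centre of its underside (5 mm above the desk). Fixed in the teal tray; post, pocket and cup stand 95 mm apart in a row along their y axes, in changing order; z up.
- cup: The grey round open cup for the glue stick: inside diameter 46 mm, outside 54 mm, 45 mm high in all, floor 4 mm thick. The tray around it is 160 x 306 mm outside, walls 32 mm high. Origin: centre of its underside (5 mm above the desk). Fixed in the teal tray; post, pocket and cup stand 95 mm apart in a row along their y axes, in changing order; z up.
There are look-alikes about, which are no part of the job. Leave any brown or purple look-alike of the black_stapler alone.

How it is judged:
By the outcome, as a careful person would: the job done as asked, in the order asked, and still so for the second after the job is handed in, with the robot touching nothing.
It also fails if it takes over 112 s, if anything falls off the work surface, if the arm or the gripper's body presses on something with over 40 N, if the wrist force passes 120 N, or if a joint passes its speed limit or range.

## Robot

A 6-joint arm with a two-finger parallel gripper is mounted at the origin on the work surface. World frame = base frame: x ahead of the robot, y to its left, z up, the work surface at z = 0. Lengths are in m, angles in rad, forces in N, time in s.
With the tool pointing down it reaches from about 0.25 to 0.725 m from the base axis. Payload 4 kg.
Tool frame: the origin (TCP) lies midway between the tips of the shut fingers; the grasp point (between the pads) lies 19 mm behind it (robot.pinch_z is the distance from the TCP to the grasp point, in m); z points along the fingers, y is the direction in which the jaws open and shut (so a half turn about z gives the same grasp; the last joint's range is limited). The gripper opens to 85 mm and grips with 20 to 120 N. Pads are 22 mm wide; open, the fingers measure 114 mm over their backs; the gripper's body (76 mm by 85 mm) begins 54 mm behind the grasp point. The pads swing forward as they close: fully open they stand 13 mm farther back than shut.
Start: joints at [1.104, 0.241, 0.005, 1.335, 0, 1.571], TCP at [0.225, 0.447, 0.206] pointing down, gripper open.
Joint ranges: [-2.72, 2.72], [-1.05, 1.87], [-1.09, 1.28], [-1.99, 2.15], [-1.42, 1.44], [-3.14, 3.14]. Speed limits (rad/s): [2.79, 2.79, 3.14, 3.14, 3.14, 3.14].

## Interface

Orientations are given as [roll, pitch, yaw] about the fixed x, y, z axes, in that order (R = Rz(yaw) Ry(pitch) Rx(roll)).
In Python, from station import robot gives the robot as it stands.
- The arm moves only by the tool play_rows, never from a script. Its argument "motion" is a list of rows, each an object with "dp": the shift along the world's x, y, z in m, a list of three; "roll": the turn about the world's z in degrees. A call has 1 to 20 rows; each row is the pose to reach, as a shift and turn from the pose measured when the call began; what a row does not reach only later rows make up. A row lasts 1/10 s, in which the tool goes at most 50 mm and 8.59 degrees, less where a joint would pass 70% of its speed; a pose out of reach is approached as far as the arm can. A call with a gripper value outside its range is refused whole. "jaw" is the finger opening in m, from 0 to 0.0854, set as the call begins (left out, the last holds). The fingers move at their own pace and stop on an object; "newtons" is the grip in N (left out, the last holds). Time passes only in rows, so rows that repeat a pose let the fingers close. It gives the time, the measured TCP pose, the force and the opening at its end, in the units of the state.
- robot.read_state(): the state, without advancing time (a new reading comes with each control period).
- robot.get_image(name): name is "side" or "top"; returns a dict with "image" (420x560x3 uint8, red, green, blue), "z_map" (420x560 float32, m along the optical axis (not along the pixel's ray), 0 where there is no reading), "vertical_fov" (degrees; the focal length in pixels is half the picture's height over the tangent of half this angle, whatever the lens; pixels are square), "cx", "cy" (the principal point, pixels), "distortion" ([k1, k2, p1, p2, k3] as OpenCV has them; the pictures are not rectified), "origin" and "orientation" of the camera in the world. Camera axes: x right, y up, looking along -z (the intrinsics and any distortion apply to the point x, -y, -z); pixel columns grow to the right and rows downward; lengths in m; the calibration is good to about 2 mm. A picture is of the moment at which its call begins.
- robot.job_done(): hands the job in, once; it reports no verdict.
The state is a dict: "time_s": time; "qpos": joint angles; "dq": joint speeds; "joint_torque": joint torques, N m; "eef_pos": TCP position; "tool_rot": TCP orientation; "ft_force": force on the tool from outside, world axes, zero at the start; "ft_torque": the same for the moment, N m; "grip_width": finger opening in m.
Only numpy, scipy, OpenCV 4.12 (cv2) and the standard library are available. Lean on these libraries where they do the work, as an engineer would, in place of code of your own. Each camera call takes 0.05 s, during which the arm holds its last target.

## Working session

There is one attempt and no reset: what is moved stays moved. The work goes in short steps, Python scripts to look and compute and a tool call to move; the robot and the scene stay as the last step left them, time stands still between calls to the robot, and variables do not carry over. Pictures are saved under pics/ and viewed, and the job is handed in when it is done.

Besides the shell and the picture viewer there is one more tool, called after "Emit:" in YAML: its name, and indented under it one key for each argument. play_rows: Moves the arm, as the interface text tells. Its arguments: {"type":"object","properties":{"motion":{"type":"array"},"jaw":{"type":"number"},"newtons":{"type":"number"}},"required":["motion"]}

```bash
mkdir -p pics; ls; cat > h.py <<'E'
import numpy as np, cv2
from station import robot
from scipy.spatial.transform import Rotation as Ro
def snap(name,fn=None):
    d=robot.get_image(name)
    if fn: cv2.imwrite('pics/'+fn+'.png',d['image'][:,:,::-1])
    np.savez('pics/'+name+'_last.npz',**{k:np.array(v) for k,v in d.items()})
    return d
def cloud(d):
    im=np.array(d['image']);H,W=im.shape[:2]
    f=H/2/np.tan(np.radians(float(d['vertical_fov']))/2)
    K=np.array([[f,0,float(d['cx'])],[0,f,float(d['cy'])],[0,0,1]])
    v,u=np.mgrid[:H,:W]
    p=np.stack([u,v],-1).reshape(-1,1,2).astype(np.float64)
    n=cv2.undistortPoints(p,K,np.array(d['distortion'],float).ravel()).reshape(H,W,2)
    z=np.array(d['z_map'])
    c=np.stack([n[...,0]*z,-n[...,1]*z,-z],-1)
    o=np.array(d['orientation'],float)
    R=Ro.from_euler('xyz',o).as_matrix() if o.size==3 else (o if o.size==9 else None)
    P=c@R.T+np.array(d['origin'])
    P[z<=0]=np.nan
    return P
E
python3 - <<'E'
from h import *
for n in('top','side'):
    d=snap(n,n+'0'); print(n,d['origin'],d['orientation'],d['vertical_fov'],d['cx'],d['cy'],d['distortion'])
    P=cloud(d); print(np.nanpercentile(P.reshape(-1,3),[1,50,99],axis=0).round(3))
print(robot.read_state())
E
```

```text
pics
top [ 0.24208631 -0.1581663   1.22937237] [ 0.17376373 -0.01657794 -1.55297964] 50.343184170595656 280.4805934328638 208.30431973232353 [0.0179693 0.        0.        0.        0.       ]
[[-7.500e-02 -1.279e+00 -7.580e-01]
 [ 4.540e-01 -1.720e-01  1.000e-03]
 [ 1.603e+00  8.370e-01  6.840e-01]]
side [-0.16465666  0.6569502   0.85326131] [ 9.01257322e-01 -1.23370705e-03 -2.51780677e+00] 48.29346508195252 278.1617029620871 212.29923580814994 [0.01977793 0.         0.         0.         0.        ]
[[-0.269 -1.892 -0.749]
 [ 0.185  0.129  0.014]
 [ 2.342  0.516  0.728]]
{'time_s': 0.1, 'qpos': array([ 1.10400538e+00,  2.41337368e-01,  3.85454618e-03,  1.33520829e+00,
       -6.62115347e-06,  1.57079226e+00]), 'dq': array([ 0.00173824, -0.00182412,  0.00419056, -0.00012131, -0.00125137,
        0.00041395]), 'joint_torque': array([-7.21794768e-04, -3.73137832e+01,  2.53009701e+01,  1.08052598e-02,
       -6.63448782e-05, -3.64259407e-06]), 'eef_pos': array([0.22473465, 0.44595442, 0.20510049]), 'tool_rot': array([-3.13969787e+00,  6.61343071e-06,  2.67480579e+00]), 'ft_force': array([ 0.50161237,  0.81660549, -0.29925793]), 'ft_torque': array([0.02632371, 0.01551052, 0.00392452]), 'grip_width': 0.08545346012564667}
```

View pics/top0.png

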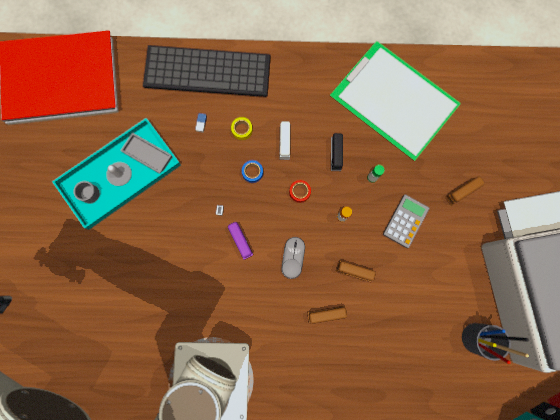

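View pics/side0.png

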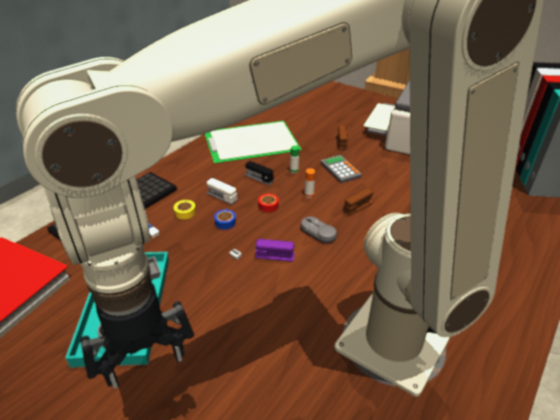

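The top view shows the tray at left, with cup (86,192), post (119,172) and pocket (147,153). The rolls are yellow (241,127), blue (252,171) and red (300,190). The white stapler is at (285,140), the black stapler at (337,151), green glue at (376,173) and orange glue at (346,213). Next I'll measure them.

```bash
cat > m.py <<'E'
from h import *
d=dict(np.load('pics/top_last.npz')); P=cloud(d); im=d['image']
dn=P[320:400,0:0]
def box(u,v,r): 
    s=(slice(v-r,v+r+1),slice(u-r,u+r+1)); return P[s].reshape(-1,3), im[s].reshape(-1,3).astype(int)
def desk(u,v): 
    p,_=box(u,v,4); return np.nanmedian(p,0).round(4)
print('desk',desk(260,220),desk(320,110),desk(190,200),desk(400,290))
for n,u,v,r,zl,zh in [('yellow',241,127,15,.018,.032),('blue',252,171,15,.018,.032),('red',300,190,15,.018,.032),
  ('white',285,140,22,.036,.055),('black',337,151,22,.036,.055),('green',376,173,12,.08,.1),('orange',346,213,12,.08,.1)]:
    p,c=box(u,v,r); m=(p[:,2]>zl)&(p[:,2]<zh)
    q=p[m].astype(np.float32)
    (a,b),(w,h),t=cv2.minAreaRect(q[:,:2])
    print(n,len(q),'rect c',round(a,4),round(b,4),'wh',round(w,4),round(h,4),round(t,1),'z',np.percentile(q[:,2],[5,50,95]).round(4),
      'reach',round(np.hypot(a,b),3), 'circ',np.round(cv2.minEnclosingCircle(q[:,:2])[0],4))
hsv=cv2.cvtColor(im,cv2.COLOR_RGB2HSV)
m=(abs(hsv[...,0].astype(int)-88)<8)&(hsv[...,1]>120); m[:,250:]=0
q=P[m&(P[...,2]>.026)&(P[...,2]<.05)].astype(np.float32)
R=cv2.minAreaRect(q[:,:2]); print('tray',R,len(q),np.percentile(q[:,2],[5,50,95]))
print(cv2.boxPoints(R))
for n,u,v,r,zl,zh in [('cup',86,192,14,.044,.056),('post',119,172,14,.06,.08),('pocket',147,153,30,.02,.027)]:
    p,c=box(u,v,r); m=(p[:,2]>zl)&(p[:,2]<zh)&(np.ptp(c,axis=1)<40); q=p[m].astype(np.float32)
    print(n,len(q),cv2.minAreaRect(q[:,:2]),np.median(q,0),cv2.minEnclosingCircle(q[:,:2]) )
E
python3 m.py
python3 - <<'E'
import cv2;i=cv2.imread('pics/top0.png')
a=cv2.resize(i[110:240,40:200],None,fx=4,fy=4,interpolation=cv2.INTER_CUBIC)
b=cv2.resize(i[100:240,220:400],None,fx=4,fy=4,interpolation=cv2.INTER_CUBIC)
cv2.imwrite('pics/a.png',a);cv2.imwrite('pics/b.png',b)
E
```

```text
desk [ 4.241e-01 -1.183e-01 -2.000e-04] [ 7.507e-01 -2.845e-01 -6.000e-04] [ 0.477   0.0783 -0.0008] [ 2.399e-01 -5.027e-01  3.000e-04]Traceback (most recent call last):
  File "m.py", line 13, in <module>
    (a,b),(w,h),t=cv2.minAreaRect(q[:,:2])
                  ~~~~~~~~~~~~~~~^^^^^^^^^
cv2.error: OpenCV(4.12.0) /io/opencv/modules/imgproc/src/convhull.cpp:143: error: (-215:Assertion failed) total >= 0 && (depth == CV_32F || depth == CV_32S) in function 'convexHull'
```

View pics/a.png

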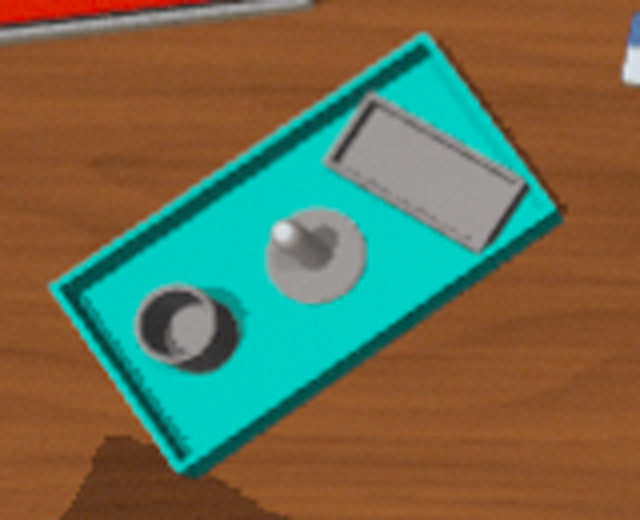

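View pics/b.png

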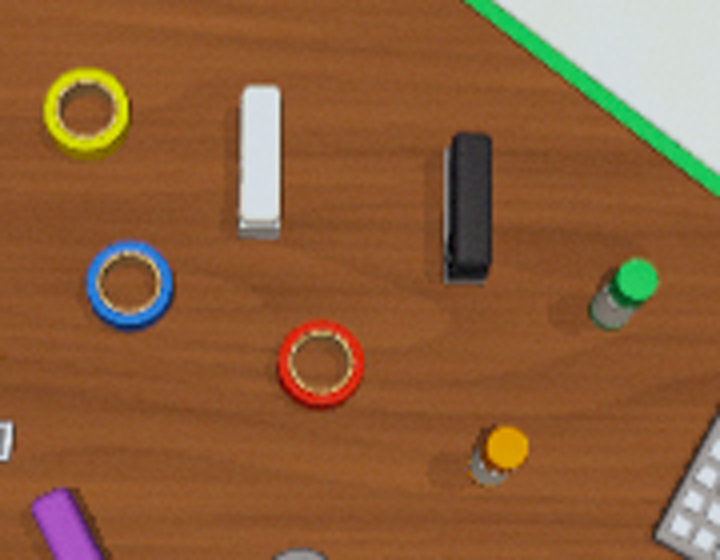

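```bash
sed -i 's/q=p\[m\].astype(np.float32)/q=np.ascontiguousarray(p[m],dtype=np.float32); qx=np.ascontiguousarray(q[:,:2])/; s/q=P\[m&\(.*\)\]\.astype(np.float32)/q=P[m\&\1].astype(np.float32); qx=np.ascontiguousarray(q[:,:2])/; s/(q\[:,:2\])/(qx)/g' m.py; python3 m.py
```

```text
desk [ 4.241e-01 -1.183e-01 -2.000e-04] [ 7.507e-01 -2.845e-01 -6.000e-04] [ 0.477   0.0783 -0.0008] [ 2.399e-01 -5.027e-01  3.000e-04]Traceback (most recent call last):
  File "m.py", line 12, in <module>
    q=np.ascontiguousarray(p[m],dtype=np.float32); qx=np.ascontiguousarray(qx)
                                                                           ^^
NameError: name 'qx' is not defined. Did you mean: 'q'?
```

```bash
sed -i 's/qx=np.ascontiguousarray(qx)/qx=q[:,:2].copy()/' m.py; python3 m.py
```

```text
desk [ 4.241e-01 -1.183e-01 -2.000e-04] [ 7.507e-01 -2.845e-01 -6.000e-04] [ 0.477   0.0783 -0.0008] [ 2.399e-01 -5.027e-01  3.000e-04]
yellow 211 rect c 0.6828 -0.059 wh 0.0591 0.0565 1.2 z [0.0203 0.0252 0.0295] reach 0.685 circ [ 0.6832 -0.0594]
blue 214 rect c 0.5578 -0.0933 wh 0.0574 0.0559 0.8 z [0.0206 0.0253 0.029 ] reach 0.566 circ [ 0.5588 -0.0932]
red 215 rect c 0.5047 -0.227 wh 0.0575 0.0587 46.2 z [0.0204 0.0254 0.0294] reach 0.553 circ [ 0.5051 -0.2269]
white 335 rect c 0.6479 -0.1818 wh 0.0965 0.0252 0.9 z [0.0402 0.045  0.0487] reach 0.673 circ [ 0.648  -0.1832]
black 337 rect c 0.6189 -0.3288 wh 0.0261 0.1008 89.5 z [0.0405 0.0451 0.0495] reach 0.701 circ [ 0.6191 -0.3308]
green 91 rect c 0.5514 -0.4311 wh 0.0241 0.027 45.7 z [0.0835 0.0895 0.0933] reach 0.7 circ [ 0.5515 -0.4308]
orange 96 rect c 0.4368 -0.3437 wh 0.0263 0.0257 4.1 z [0.085  0.0896 0.0934] reach 0.556 circ [ 0.4374 -0.3443]
tray ((0.5448203682899475, 0.2785629332065582), (0.1641027182340622, 0.30689337849617004), 37.979393005371094) 774 [0.02672422 0.03088992 0.03541746]
[[0.38571715 0.34902194]
 [0.57457256 0.10711871]
 [0.7039236  0.20810392]
 [0.5150682  0.45000714]]
cup 105 ((0.48649653792381287, 0.3525538444519043), (0.05214780196547508, 0.051672037690877914), 42.86454772949219) [0.4856125  0.34908938 0.04896817] ((0.48600900173187256, 0.35384953022003174), 0.027320576831698418)
post 58 ((0.5448115468025208, 0.27621984481811523), (0.020535120740532875, 0.020276566967368126), 74.87785339355469) [0.54406035 0.2747776  0.06886555] ((0.5450356602668762, 0.2771104872226715), 0.011419248767197132)
pocket 175 ((0.5748834609985352, 0.2191738486289978), (0.12802013754844666, 0.12597313523292542), 60.756858825683594) [0.601061   0.21041141 0.02267091] ((0.5856806635856628, 0.2151913046836853), 0.08017893880605698)
```

```bash
python3 - <<'E'
from h import *
d=dict(np.load('pics/top_last.npz')); P=cloud(d); im=d['image'].astype(int)
# pocket floor+walls: grey pixels in tray, right part
g=(np.ptp(im,axis=2)<35); s=np.zeros(g.shape,bool); s[125:180,118:180]=1
m=g&s&(P[...,2]>.003)&(P[...,2]<.03)
q=P[m]; c=np.array([.603,.2015]); q=q[np.hypot(*(q[:,:2]-c).T)<.075]
qx=q[:,:2].astype(np.float32).copy()
fg=np.array([.545,.277]); qx=qx[np.hypot(*(qx-fg).T)>.042].copy()
print(len(qx),cv2.minAreaRect(qx),np.percentile(q[:,2],[5,50,95]))
w=np.linalg.eigh(np.cov(qx.T)); print(np.degrees(np.arctan2(w[1][1,1],w[1][0,1])),qx.mean(0))
# foot
s[:]=0; s[150:200,95:140]=1
q=P[g&s&(P[...,2]<.015)&(P[...,2]>.0)]; print(len(q))
q=q[np.hypot(*(q[:,:2]-fg).T)<.045][:,:2].astype(np.float32).copy(); print(cv2.minEnclosingCircle(q))
E
```

```text
970 ((0.6128296256065369, 0.20258113741874695), (0.13696233928203583, 0.0769585445523262), 61.03517150878906) [0.00500189 0.00961987 0.02373747]
61.57718610525251 [0.60625273 0.20527552]
440
((0.5445590019226074, 0.2776418626308441), 0.03413713723421097)
```

Emit:
play_rows:
  motion:
    - {"dp": [0.02,-0.04,0],"roll": -8}
    - {"dp": [0.06,-0.06,0],"roll": -16}
    - {"dp": [0.09,-0.1,0],"roll": -25.3}
    - {"dp": [0.12,-0.14,0],"roll": -25.3}
    - {"dp": [0.15,-0.18,0],"roll": -25.3}
    - {"dp": [0.18,-0.22,0],"roll": -25.3}
    - {"dp": [0.2,-0.265,0],"roll": -25.3}
    - {"dp": [0.22,-0.31,0],"roll": -25.3}
    - {"dp": [0.24,-0.355,0],"roll": -25.3}
    - {"dp": [0.26,-0.4,0],"roll": -25.3}
    - {"dp": [0.28,-0.445,0],"roll": -25.3}
    - {"dp": [0.28,-0.49,-0.02],"roll": -25.3}
    - {"dp": [0.28,-0.53,-0.04],"roll": -25.3}
    - {"dp": [0.28,-0.575,-0.06],"roll": -25.3}
    - {"dp": [0.28,-0.62,-0.08],"roll": -25.3}
    - {"dp": [0.28,-0.655,-0.1],"roll": -25.3}
    - {"dp": [0.28,-0.673,-0.11],"roll": -25.3}
    - {"dp": [0.28,-0.673,-0.12],"roll": -25.3}
    - {"dp": [0.28,-0.673,-0.12],"roll": -25.3}

```text
time_s: 2.0
eef_pos: [0.5031, -0.2263, 0.083]
tool_rot: [-3.138, -0.004, 2.232]
ft_force: [-0.7, 0.4, -0.2]
grip_width: 0.0855
```

Emit:
play_rows:
  motion:
    - {"dp": [0.002,-0.001,-0.03],"roll": 0}
    - {"dp": [0.002,-0.001,-0.055],"roll": 0}
    - {"dp": [0.002,-0.001,-0.075],"roll": 0}
    - {"dp": [0.002,-0.001,-0.083],"roll": 0}
    - {"dp": [0.002,-0.001,-0.083],"roll": 0}
    - {"dp": [0.002,-0.001,-0.083],"roll": 0}

```text
time_s: 2.6
eef_pos: [0.5061, -0.227, 0.0012]
tool_rot: [-3.139, -0.003, 2.233]
ft_force: [1.2, 0.1, 0.5]
grip_width: 0.0854
```

Emit:
play_rows:
  motion:
    - {"dp": [0,0,0],"roll": 0}
    - {"dp": [0,0,0],"roll": 0}
    - {"dp": [0,0,0],"roll": 0}
    - {"dp": [0,0,0],"roll": 0}
    - {"dp": [0,0,0],"roll": 0}
    - {"dp": [0,0,0],"roll": 0}
    - {"dp": [0,0,0],"roll": 0}
    - {"dp": [0,0,0.01],"roll": 0}
    - {"dp": [0,0,0.03],"roll": 0}
    - {"dp": [0,0,0.03],"roll": 0}
  jaw: 0.05
  newtons: 50

```text
time_s: 3.6
eef_pos: [0.5084, -0.228, 0.0342]
tool_rot: [-3.142, 0.002, 2.233]
ft_force: [0.7, -0.3, -0.5]
grip_width: 0.0502
```

```bash
python3 - <<'E'
from h import *
snap('top','t1');d=snap('side','s1')
cv2.imwrite('pics/s1b.png',cv2.resize(d['image'][130:330,180:400,::-1],None,fx=3.4,fy=3))
E
```

```text
(no output)
```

View pics/s1b.png

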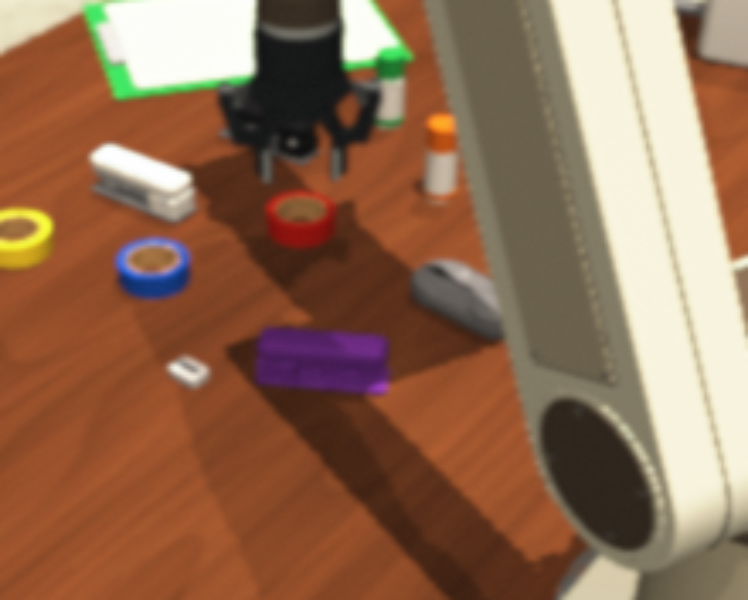

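```bash
cat > roll.py <<'E'
from h import *
import sys
d=snap('side'); P=cloud(d); im=d['image']
hsv=cv2.cvtColor(im,cv2.COLOR_RGB2HSV)
st=robot.read_state();print(st['eef_pos'],st['grip_width'])
m=(hsv[...,2]<110)&(hsv[...,1]<90)&(np.abs(P[...,0]-st['eef_pos'][0])<.07)&(np.abs(P[...,1]-st['eef_pos'][1])<.07)
z=P[m][:,2]; z=z[z>0.003]; print('dark lowest',np.sort(z)[:12].round(3))
for n,h0,h1 in (('red',0,6),('yellow',24,34),('blue',100,120)):
    h=hsv[...,0]; mm=(h>=h0)&(h<=h1)&(hsv[...,1]>170)&(hsv[...,2]>90)&(P[...,2]>.018)&(P[...,2]<.12)&(P[...,0]>.2)&(P[...,0]<.75)&(P[...,1]<.08)
    if n=='red': mm&=hsv[...,1]>200
    q=P[mm]
    if len(q)>10:
        q=q[q[:,2]>np.percentile(q[:,2],90)-.006] ; print(n,len(q),cv2.minEnclosingCircle(q[:,:2].astype(np.float32).copy()),np.median(q[:,2]))
E
python3 roll.py
```

```text
[ 0.50608656 -0.22702234  0.03128552] 0.04965893832129783
dark lowest [0.065 0.068 0.068 0.069 0.069 0.069 0.069 0.072 0.072 0.072 0.073 0.074]
red 92 ((0.5027299523353577, -0.22619320452213287), 0.03314740210771561) 0.025531158595793357
yellow 115 ((0.6845751404762268, -0.05485016852617264), 0.033754270523786545) 0.02449107235349235
blue 39 ((0.5516453981399536, -0.08250274509191513), 0.027060292661190033) 0.023892040809930792
```

```bash
python3 - <<'E'
from h import *
d=dict(np.load('pics/side_last.npz'));P=cloud(d)
for u in (258,279):
    for v in range(178,194): print(u,v,P[v,u].round(3),d['image'][v,u])
E
```

```text
258 178 [ 0.521 -0.2    0.109] [30 30 30]
258 179 [ 0.524 -0.203  0.103] [40 41 38]
258 180 [ 0.523 -0.202  0.1  ] [62 62 57]
258 181 [ 0.523 -0.202  0.097] [88 86 79]
258 182 [ 0.522 -0.201  0.095] [94 92 85]
258 183 [ 0.523 -0.202  0.09 ] [94 92 84]
258 184 [ 0.522 -0.201  0.087] [94 92 85]
258 185 [ 0.522 -0.201  0.084] [94 93 85]
258 186 [ 0.522 -0.2    0.081] [93 92 85]
258 187 [ 0.524 -0.202  0.076] [91 90 83]
258 188 [ 0.521 -0.199  0.075] [93 91 83]
258 189 [ 0.523 -0.201  0.069] [97 92 82]
258 190 [ 0.52  -0.198  0.069] [98 83 72]
258 191 [ 0.524 -0.202  0.061] [91 66 51]
258 192 [ 0.573 -0.263  0.001] [86 51 34]
258 193 [ 0.57  -0.259  0.001] [84 45 25]
279 178 [ 0.474 -0.236  0.108] [28 28 28]
279 179 [ 0.474 -0.236  0.104] [41 41 38]
279 180 [ 0.475 -0.237  0.1  ] [61 61 56]
279 181 [ 0.476 -0.24   0.095] [78 78 71]
279 182 [ 0.475 -0.238  0.093] [85 85 78]
279 183 [ 0.475 -0.237  0.09 ] [84 84 77]
279 184 [ 0.476 -0.238  0.085] [84 84 77]
279 185 [ 0.474 -0.237  0.083] [84 84 77]
279 186 [ 0.475 -0.237  0.079] [85 84 77]
279 187 [ 0.474 -0.237  0.076] [86 84 77]
279 188 [ 0.475 -0.237  0.072] [95 86 77]
279 189 [ 0.473 -0.235  0.07 ] [111  91  77]
279 190 [ 0.475 -0.237  0.065] [126  89  69]
279 191 [ 0.524 -0.306  0.001] [138  80  51]
279 192 [ 0.523 -0.304 -0.001] [146  79  43]
279 193 [ 0.517 -0.296  0.002] [150  79  43]
```

Emit:
play_rows:
  motion:
    - {"dp": [0,0,0],"roll": 0}
    - {"dp": [0,0,0],"roll": 0}
    - {"dp": [0,0,0],"roll": 0}
    - {"dp": [0,0,0],"roll": 0}
    - {"dp": [0,0,0],"roll": 0}
    - {"dp": [0,0,0],"roll": 0}
  jaw: 0.085

```text
time_s: 4.35
eef_pos: [0.5061, -0.227, 0.0312]
tool_rot: [-3.139, -0.003, 2.233]
ft_force: [-0.3, 0.1, 0.7]
grip_width: 0.085
```

```bash
cat > tip.py <<'E'
from h import *
import sys
d=snap('side','s_'+sys.argv[1]); P=cloud(d); st=robot.read_state(); e=st['eef_pos']; print(e.round(4),st['grip_width'],st['qpos'].round(3),st['ft_force'].round(1))
im=d['image'].astype(int)
m=(np.ptp(im,axis=2)<28)&(im.max(2)<130)&(np.hypot(P[...,0]-e[0],P[...,1]-e[1])<.062)&(P[...,2]>.005)&(P[...,2]<e[2]+.08)
q=P[m]; y=np.radians(float(sys.argv[2]))+np.pi/2
if len(q):
    s=(q[:,:2]-e[:2])@np.array([np.cos(y),np.sin(y)])
    for k in(-1,1):
        a=q[s*k>0.005]; 
        if len(a): print(k,len(a),'lowest',np.sort(a[:,2])[:6].round(3),'med of low', np.median(a[a[:,2]<a[:,2].min()+.025],0).round(3))
E
python3 tip.py b 128
```

```text
[ 0.5061 -0.227   0.0312] 0.08497284020868359 [-0.421  0.484 -0.12   0.97  -0.001  0.487] [-1.4  0.1  0.4]
-1 38 lowest [0.076 0.078 0.079 0.08  0.08  0.081] med of low [ 0.537 -0.19   0.089]
1 33 lowest [0.079 0.081 0.081 0.082 0.085 0.086] med of low [ 0.461 -0.249  0.092]
```

Emit:
play_rows:
  motion:
    - {"dp": [0,0,-0.015],"roll": 0}
    - {"dp": [0,0,-0.03],"roll": 0}
    - {"dp": [0,0,-0.04],"roll": 0}
    - {"dp": [0,0,-0.045],"roll": 0}
    - {"dp": [0,0,-0.05],"roll": 0}
    - {"dp": [0,0,-0.05],"roll": 0}
    - {"dp": [0,0,-0.05],"roll": 0}

```text
time_s: 5.1
eef_pos: [0.5064, -0.2271, -0.0184]
tool_rot: [-3.139, -0.002, 2.233]
ft_force: [-1.2, 0.1, -0.8]
grip_width: 0.0851
```

```bash
python3 tip.py c 128
```

```text
[ 0.5065 -0.2272 -0.0183] 0.08515497144564864 [-0.421  0.544 -0.171  0.858 -0.001  0.487] [ 0.2 -0.3 -0.4]
-1 45 lowest [0.021 0.023 0.028 0.029 0.029 0.03 ] med of low [ 0.538 -0.191  0.038]
1 29 lowest [0.027 0.027 0.029 0.029 0.029 0.031] med of low [ 0.462 -0.249  0.041]
```

View pics/s_c.png

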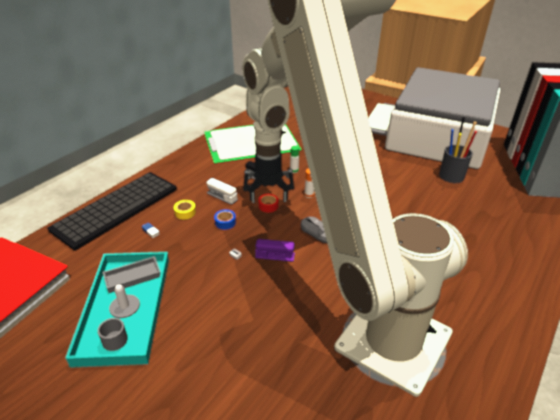

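The side view shows the fingertips at about 27 mm, although the reading puts the TCP at -18 mm. The z reading is therefore about 30 mm too low, and I'll apply that offset from here on.

Emit:
play_rows:
  motion:
    - {"dp": [0,0,-0.006],"roll": 0}
    - {"dp": [0,0,-0.011],"roll": 0}
    - {"dp": [0,0,-0.011],"roll": 0}
    - {"dp": [0,0,-0.011],"roll": 0}

```text
time_s: 5.55
eef_pos: [0.5062, -0.2271, -0.0296]
tool_rot: [-3.139, -0.002, 2.233]
ft_force: [0.5, -0.9, 0.2]
grip_width: 0.0849
```

Emit:
play_rows:
  motion:
    - {"dp": [0,0,0],"roll": 0}
    - {"dp": [0,0,0],"roll": 0}
    - {"dp": [0,0,0],"roll": 0}
    - {"dp": [0,0,0],"roll": 0}
    - {"dp": [0,0,0],"roll": 0}
    - {"dp": [0,0,0],"roll": 0}
  jaw: 0.05
  newtons: 50

```text
time_s: 6.15
eef_pos: [0.5067, -0.2271, -0.0288]
tool_rot: [-3.14, -0.002, 2.234]
ft_force: [0.2, 0.8, 5.6]
grip_width: 0.0592
```

Emit:
play_rows:
  motion:
    - {"dp": [0,0,0.02],"roll": 0}
    - {"dp": [0,0,0.06],"roll": 0}
    - {"dp": [0,0,0.1],"roll": 0}
    - {"dp": [0,0,0.12],"roll": 0}
    - {"dp": [0.002,0.03,0.12],"roll": 0}
    - {"dp": [0.005,0.07,0.12],"roll": 0}
    - {"dp": [0.008,0.115,0.12],"roll": 0}
    - {"dp": [0.011,0.16,0.12],"roll": 0}
    - {"dp": [0.014,0.205,0.12],"roll": 0}
    - {"dp": [0.017,0.25,0.12],"roll": 0}
    - {"dp": [0.02,0.295,0.12],"roll": 0}
    - {"dp": [0.024,0.34,0.12],"roll": 0}
    - {"dp": [0.028,0.385,0.12],"roll": 0}
    - {"dp": [0.032,0.43,0.12],"roll": 0}
    - {"dp": [0.036,0.465,0.12],"roll": 0}
    - {"dp": [0.038,0.49,0.12],"roll": 0}
    - {"dp": [0.038,0.504,0.12],"roll": 0}
    - {"dp": [0.038,0.504,0.12],"roll": 0}
    - {"dp": [0.038,0.504,0.12],"roll": 0}

```text
time_s: 8.05
eef_pos: [0.5442, 0.2758, 0.0906]
tool_rot: [-3.138, -0.001, 2.233]
ft_force: [0.4, -0.2, -0.5]
grip_width: 0.0592
```

```bash
cat > v.py <<'E'
from h import *
import sys
# v.py name u0 u1 v0 v1
a=sys.argv; c=list(map(int,a[3:7]))
d=snap(a[1]); st=robot.read_state(); print(st['time_s'],st['eef_pos'].round(4),st['tool_rot'].round(3),st['grip_width'],st['ft_force'].round(1))
i=d['image'][c[2]:c[3],c[0]:c[1],::-1]; k=min(800/i.shape[1],600/i.shape[0])
cv2.imwrite('pics/'+a[2]+'.png',cv2.resize(i,None,fx=k,fy=k,interpolation=cv2.INTER_CUBIC)); print('scale',k)
E
python3 v.py side s_d 40 260 200 365
python3 v.py top t_d 40 260 80 245
```

```text
8.1 [0.5444 0.2754 0.0908] [-3.138e+00 -1.000e-03  2.232e+00] 0.05927226931705907 [ 0.9 -0.9 -1.4]
scale 3.6363636363636362
8.15 [0.5446 0.2752 0.091 ] [-3.139e+00 -1.000e-03  2.232e+00] 0.05941869429626338 [ 0.1 -1.2 -1.4]
scale 3.6363636363636362
```

View pics/s_d.png

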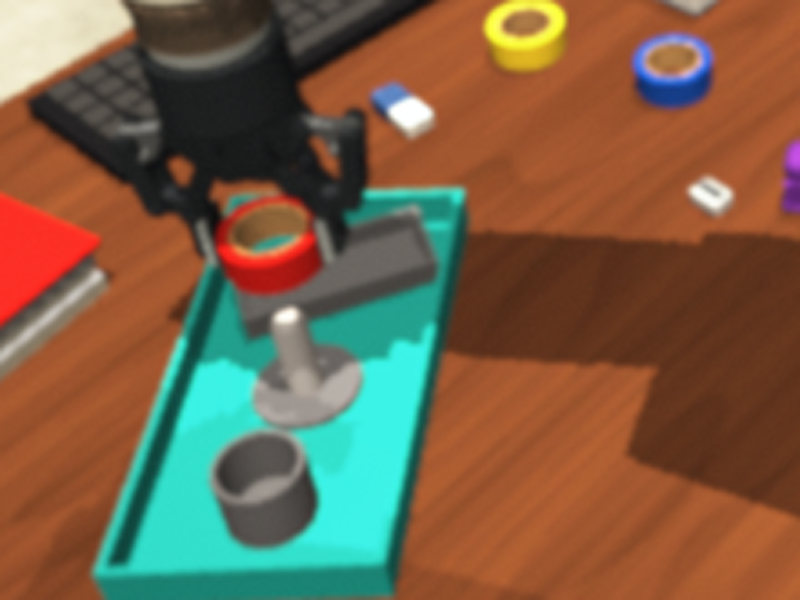

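View pics/t_d.png

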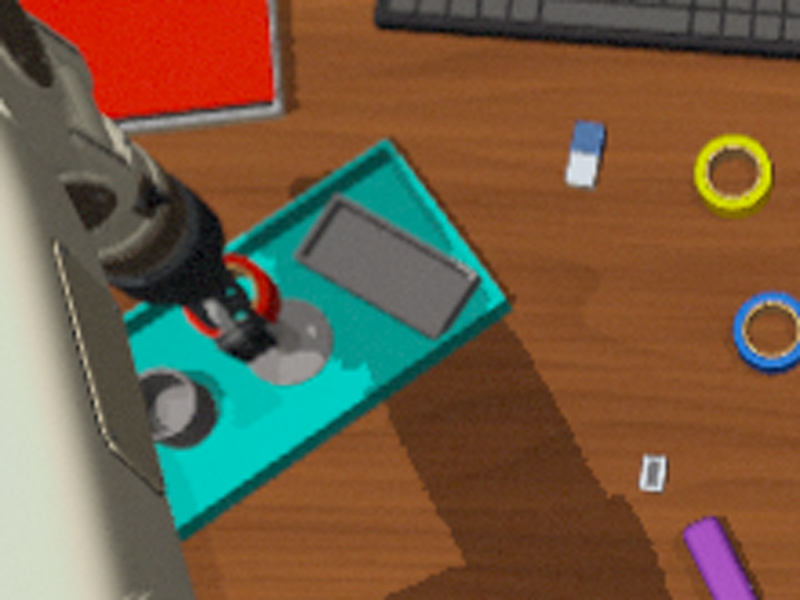

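```bash
cat > held.py <<'E'
from h import *
import sys
# fit known circle r=.03 to the roll's top face points (side view), colour hue range
d=snap('side');P=cloud(d);hsv=cv2.cvtColor(d['image'],cv2.COLOR_RGB2HSV);h=hsv[...,0]
h0,h1=map(int,sys.argv[1:3]); e=robot.read_state()['eef_pos']; print(e.round(4))
m=(h>=h0)&(h<=h1)&(hsv[...,1]>170)&(hsv[...,2]>70)&(np.hypot(P[...,0]-e[0],P[...,1]-e[1])<.07)
q=P[m]; q=q[(q[:,2]>e[2])&(q[:,2]<e[2]+.09)]
print(len(q),'z',np.percentile(q[:,2],[2,50,98]).round(4))
# side surface points: fit cylinder axis vertical r=.03
from scipy.optimize import least_squares
zt=np.percentile(q[:,2],98); s=q[(q[:,2]<zt-.006)]
f=least_squares(lambda c:np.hypot(s[:,0]-c[0],s[:,1]-c[1])-.03,e[:2]+[0.005,-0.005],loss='soft_l1',f_scale=.003); print('side cyl',len(s),f.x.round(4),np.std(f.fun).round(4))
t=q[q[:,2]>zt-.006][:,:2].astype(np.float32).copy(); print('top',len(t),cv2.minEnclosingCircle(t))
E
python3 held.py 0 6
```

```text
[0.5447 0.2752 0.0912]
336 z [0.1219 0.1414 0.1689]
side cyl 326 [0.5429 0.2753] 0.0025
top 10 ((0.5142399668693542, 0.268086314201355), 0.004094459116458893)
```

Emit:
play_rows:
  motion:
    - {"dp": [0.001,0.002,-0.02],"roll": 0}
    - {"dp": [0.001,0.002,-0.04],"roll": 0}
    - {"dp": [0.001,0.002,-0.06],"roll": 0}
    - {"dp": [0.001,0.002,-0.08],"roll": 0}
    - {"dp": [0.001,0.002,-0.095],"roll": 0}
    - {"dp": [0.001,0.002,-0.104],"roll": 0}
    - {"dp": [0.001,0.002,-0.107],"roll": 0}
    - {"dp": [0.001,0.002,-0.107],"roll": 0}
    - {"dp": [0.001,0.002,-0.107],"roll": 0}

```text
time_s: 9.1
eef_pos: [0.5466, 0.2773, -0.0149]
tool_rot: [-3.141, -0.001, 2.231]
ft_force: [-0.3, 0.9, -1.2]
grip_width: 0.0589
```

```bash
python3 held.py 0 6; python3 v.py side s_e 40 260 200 365
```

```text
[ 0.5466  0.2775 -0.0147]
263 z [0.0151 0.0345 0.0416]
side cyl 142 [0.5455 0.2779] 0.0014
top 121 ((0.5432498455047607, 0.28195062279701233), 0.03015417791903019)
9.2 [ 0.5465  0.2776 -0.0147] [-3.141e+00 -1.000e-03  2.231e+00] 0.05896644781023119 [ 0.3  0.5 -0.8]
scale 3.6363636363636362
```

View pics/s_e.png

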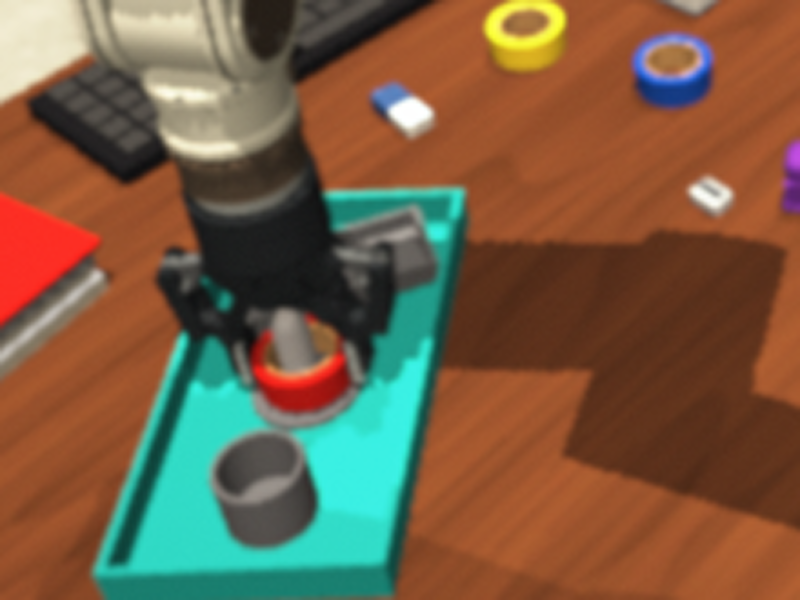

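Red roll is around the post, about 5 mm above the foot. I'll lower it, release and retreat.

Emit:
play_rows:
  motion:
    - {"dp": [-0.001,0,-0.003],"roll": 0}
    - {"dp": [-0.001,0,-0.005],"roll": 0}
    - {"dp": [-0.001,0,-0.005],"roll": 0}
    - {"dp": [-0.001,0,-0.005],"roll": 0}

```text
time_s: 9.6
eef_pos: [0.5455, 0.2777, -0.0197]
tool_rot: [-3.141, -0.001, 2.232]
ft_force: [0.1, 0.4, -1.3]
grip_width: 0.0595
```

Emit:
play_rows:
  motion:
    - {"dp": [0,0,0],"roll": 0}
    - {"dp": [0,0,0],"roll": 0}
    - {"dp": [0,0,0],"roll": 0}
    - {"dp": [0,0,0],"roll": 0}
    - {"dp": [0,0,0],"roll": 0}
    - {"dp": [0,0,0.02],"roll": 0}
    - {"dp": [0,0,0.05],"roll": 0}
    - {"dp": [0,0,0.09],"roll": 0}
    - {"dp": [0,0,0.12],"roll": 0}
    - {"dp": [0.01,-0.04,0.12],"roll": 0}
    - {"dp": [0.03,-0.085,0.12],"roll": 0}
    - {"dp": [0.05,-0.13,0.12],"roll": 0}
    - {"dp": [0.07,-0.17,0.12],"roll": 0}
    - {"dp": [0.09,-0.21,0.12],"roll": 0}
    - {"dp": [0.11,-0.25,0.12],"roll": 0}
    - {"dp": [0.125,-0.29,0.12],"roll": 0}
    - {"dp": [0.138,-0.32,0.12],"roll": 0}
    - {"dp": [0.138,-0.336,0.11],"roll": 0}
    - {"dp": [0.138,-0.336,0.09],"roll": 0}
    - {"dp": [0.138,-0.336,0.08],"roll": 0}
  jaw: 0.085

```text
time_s: 11.6
eef_pos: [0.6816, -0.0585, 0.0577]
tool_rot: [-3.139, -0.004, 2.231]
ft_force: [-0.2, 0.9, -0.9]
grip_width: 0.0854
```

```bash
python3 v.py side s_f 40 260 200 365; python3 tip.py g 128;  python3 v.py top t_f 0 300 50 275
```

```text
11.65 [ 0.6806 -0.0577  0.0561] [-3.137 -0.006  2.232] 0.08471650766387123 [ 0.1  0.1 -1.9]
scale 3.6363636363636362
[ 0.681  -0.0574  0.0573] 0.08524516204985846 [-8.400e-02  6.990e-01  3.380e-01  1.217e+00  1.000e-03  8.250e-01] [-0.6  0.6 -0.8]
-1 69 lowest [0.096 0.096 0.097 0.098 0.1   0.101] med of low [ 0.711 -0.022  0.109]
1 40 lowest [0.104 0.105 0.105 0.106 0.108 0.109] med of low [ 0.635 -0.082  0.116]
11.75 [ 0.6821 -0.0572  0.0589] [-3.139e+00 -3.000e-03  2.233e+00] 0.08520541811041482 [ 0.8  0.2 -0.3]
scale 2.6666666666666665
```

View pics/s_f.png

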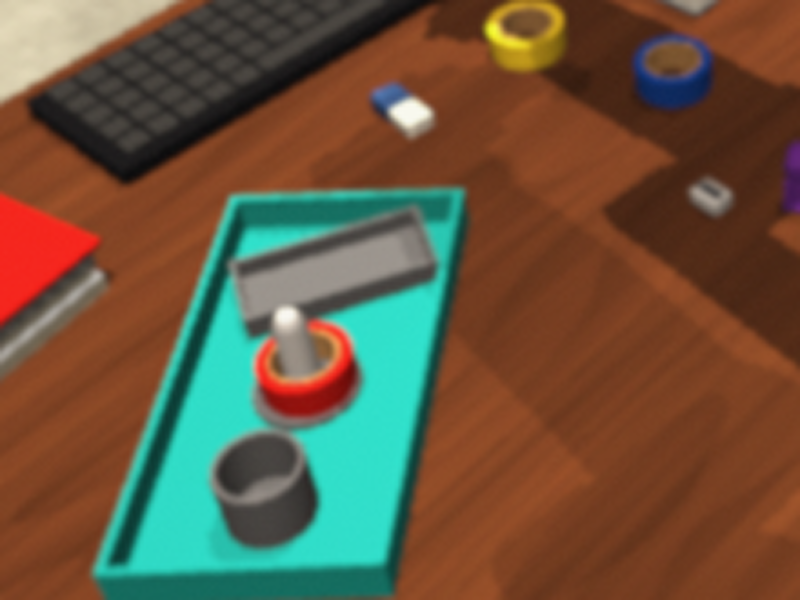

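View pics/t_f.png

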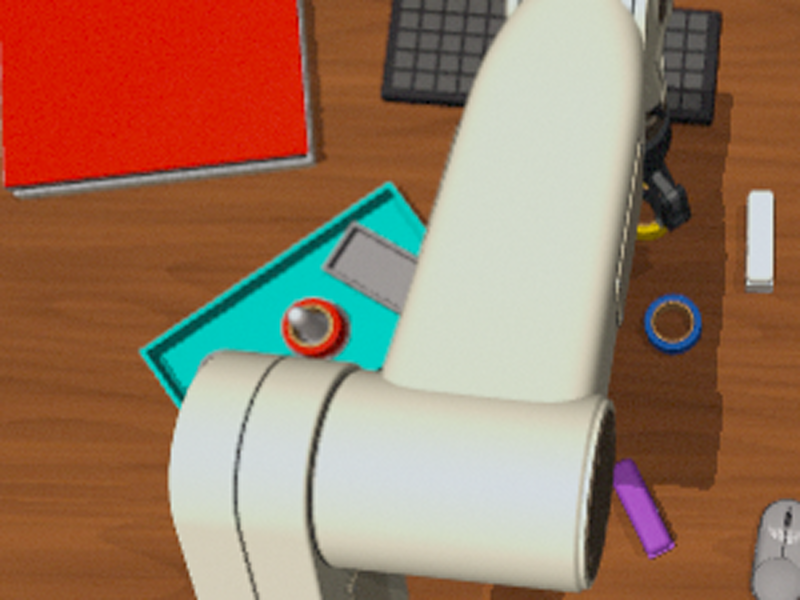

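Red roll sits on the foot around the post. Next is the yellow roll.

Emit:
play_rows:
  motion:
    - {"dp": [0.001,-0.001,-0.02],"roll": 0}
    - {"dp": [0.001,-0.001,-0.04],"roll": 0}
    - {"dp": [0.001,-0.001,-0.058],"roll": 0}
    - {"dp": [0.001,-0.001,-0.072],"roll": 0}
    - {"dp": [0.001,-0.001,-0.082],"roll": 0}
    - {"dp": [0.001,-0.001,-0.087],"roll": 0}
    - {"dp": [0.001,-0.001,-0.087],"roll": 0}
    - {"dp": [0.001,-0.001,-0.087],"roll": 0}

```text
time_s: 12.55
eef_pos: [0.6837, -0.0582, -0.0273]
tool_rot: [-3.14, -0.002, 2.233]
ft_force: [-0.5, -0.0, 0.8]
grip_width: 0.0852
```

Emit:
play_rows:
  motion:
    - {"dp": [0,0,0],"roll": 0}
    - {"dp": [0,0,0],"roll": 0}
    - {"dp": [0,0,0],"roll": 0}
    - {"dp": [0,0,0],"roll": 0}
    - {"dp": [0,0,0],"roll": 0}
    - {"dp": [0,0,0],"roll": 0}
  jaw: 0.05

```text
time_s: 13.15
eef_pos: [0.6851, -0.0584, -0.0256]
tool_rot: [3.141, -0.0, 2.233]
ft_force: [-0.5, 0.2, 5.6]
grip_width: 0.0582
```

Emit:
play_rows:
  motion:
    - {"dp": [0,0,0.02],"roll": 0}
    - {"dp": [0,0,0.06],"roll": 0}
    - {"dp": [0,0,0.1],"roll": 0}
    - {"dp": [0,0,0.13],"roll": 0}
    - {"dp": [-0.01,0.03,0.13],"roll": 0}
    - {"dp": [-0.025,0.07,0.13],"roll": 0}
    - {"dp": [-0.045,0.11,0.13],"roll": 0}
    - {"dp": [-0.065,0.15,0.13],"roll": 0}
    - {"dp": [-0.085,0.19,0.13],"roll": 0}
    - {"dp": [-0.1,0.23,0.13],"roll": 0}
    - {"dp": [-0.115,0.27,0.13],"roll": 0}
    - {"dp": [-0.13,0.31,0.13],"roll": 0}
    - {"dp": [-0.1395,0.33,0.13],"roll": 0}
    - {"dp": [-0.1395,0.336,0.13],"roll": 0}
    - {"dp": [-0.1395,0.336,0.13],"roll": 0}
    - {"dp": [-0.1395,0.336,0.13],"roll": 0}

```text
time_s: 14.75
eef_pos: [0.5458, 0.2766, 0.104]
tool_rot: [-3.141, 0.0, 2.232]
ft_force: [-0.4, -0.3, -0.2]
grip_width: 0.0581
```

```bash
python3 held.py 22 34;python3 v.py side s_h 40 260 200 365
```

```text
[0.546  0.2763 0.1041]
357 z [0.1313 0.1513 0.1579]
side cyl 184 [0.5452 0.2765] 0.0013
top 173 ((0.5425577759742737, 0.2779993712902069), 0.03132876008749008)
14.85 [0.5461 0.2762 0.1042] [ 3.141 -0.     2.231] 0.057996890946878814 [ 0.3  0.1 -1.9]
scale 3.6363636363636362
```

View pics/s_h.png

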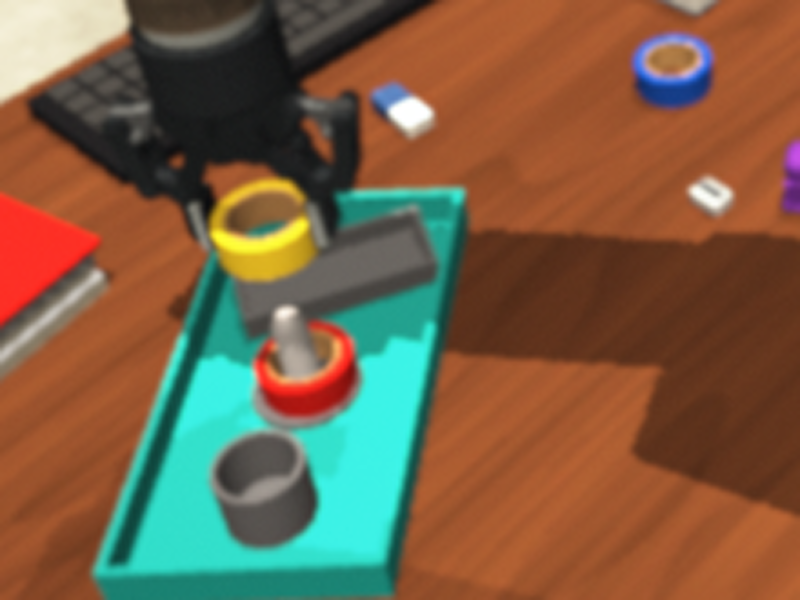

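Emit:
play_rows:
  motion:
    - {"dp": [-0.001,0.001,-0.02],"roll": 0}
    - {"dp": [-0.001,0.001,-0.04],"roll": 0}
    - {"dp": [-0.001,0.001,-0.06],"roll": 0}
    - {"dp": [-0.001,0.001,-0.078],"roll": 0}
    - {"dp": [-0.001,0.001,-0.088],"roll": 0}
    - {"dp": [-0.001,0.001,-0.092],"roll": 0}
    - {"dp": [-0.001,0.001,-0.094],"roll": 0}
    - {"dp": [-0.001,0.001,-0.094],"roll": 0}
    - {"dp": [-0.001,0.001,-0.094],"roll": 0}

```text
time_s: 15.75
eef_pos: [0.5459, 0.2775, 0.0112]
tool_rot: [3.14, 0.0, 2.231]
ft_force: [-0.3, 0.5, -1.3]
grip_width: 0.0579
```

```bash
python3 held.py 22 34;python3 v.py side s_i 40 260 200 365
```

```text
[0.5458 0.2775 0.0112]
279 z [0.0415 0.0599 0.0647]
side cyl 125 [0.5454 0.2772] 0.0012
top 154 ((0.5428699254989624, 0.2788603901863098), 0.03125733882188797)
15.85 [0.5457 0.2775 0.0111] [3.14  0.    2.231] 0.0580686283143706 [-0.1 -0.2 -1.6]
scale 3.6363636363636362
```

View pics/s_i.png

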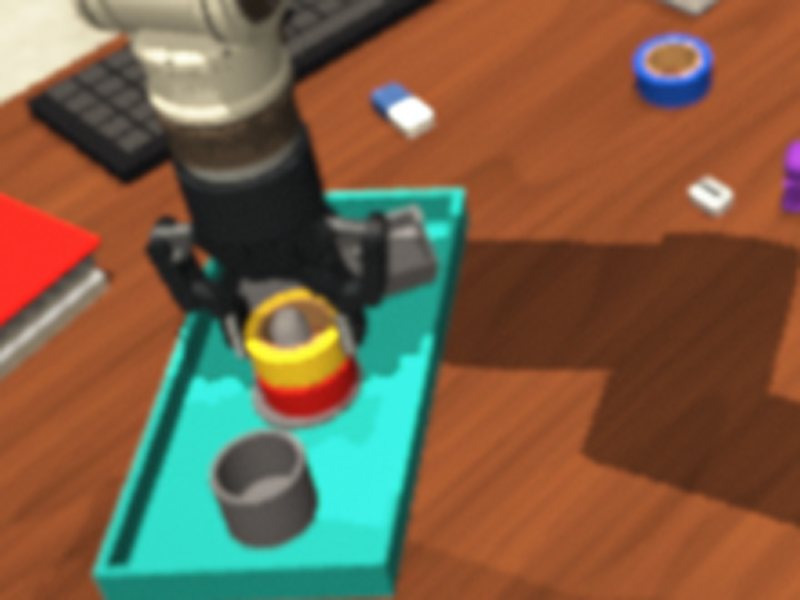

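Emit:
play_rows:
  motion:
    - {"dp": [0,0,-0.002],"roll": 0}
    - {"dp": [0,0,-0.002],"roll": 0}
    - {"dp": [0,0,-0.002],"roll": 0}

```text
time_s: 16.15
eef_pos: [0.546, 0.2778, 0.0095]
tool_rot: [3.139, 0.0, 2.231]
ft_force: [1.0, 0.4, -0.3]
grip_width: 0.0576
```

Emit:
play_rows:
  motion:
    - {"dp": [0,0,0],"roll": 0}
    - {"dp": [0,0,0],"roll": 0}
    - {"dp": [0,0,0],"roll": 0}
    - {"dp": [0,0,0],"roll": 0}
    - {"dp": [0,0,0],"roll": 0}
    - {"dp": [0,0,0.02],"roll": 0}
    - {"dp": [0,0,0.05],"roll": 0}
    - {"dp": [0,0,0.09],"roll": 0}
    - {"dp": [0,0,0.12],"roll": 0}
    - {"dp": [0.01,-0.04,0.12],"roll": 0}
    - {"dp": [0.02,-0.085,0.12],"roll": 0}
    - {"dp": [0.03,-0.13,0.12],"roll": 0}
    - {"dp": [0.04,-0.175,0.12],"roll": 8}
    - {"dp": [0.05,-0.22,0.12],"roll": 16}
    - {"dp": [0.055,-0.265,0.12],"roll": 24}
    - {"dp": [0.06,-0.31,0.12],"roll": 32}
    - {"dp": [0.065,-0.355,0.12],"roll": 40}
    - {"dp": [0.07,-0.4,0.12],"roll": 48}
    - {"dp": [0.072,-0.445,0.12],"roll": 52}
    - {"dp": [0.073,-0.48,0.12],"roll": 52}
  jaw: 0.085

```text
time_s: 18.15
eef_pos: [0.6189, -0.2051, 0.1293]
tool_rot: [3.139, 0.001, 3.138]
ft_force: [-0.7, 0.9, -0.5]
grip_width: 0.0848
```

```bash
python3 v.py side s_j 40 260 200 365; python3 v.py top t_j 0 400 50 350; python3 - <<'E'
from h import *
d=dict(np.load('pics/top_last.npz')); P=cloud(d); im=d['image'].astype(int)
g=(np.ptp(im,axis=2)<35); c=np.array([.603,.203])
r=np.radians(61.3)
R=np.array([[np.cos(r),np.sin(r)],[-np.sin(r),np.cos(r)]])
m=g&(np.hypot(P[...,0]-c[0],P[...,1]-c[1])<.078)&(np.hypot(P[...,0]-.545,P[...,1]-.277)>.045)&(P[...,2]>.005)&(P[...,2]<.028)
q=P[m][:,:2]; 
t=(q-c)@R.T; h=(t[:,0]); print(len(q),np.percentile(t,[0.5,2,50,98,99.5],axis=0).round(4)); 
w=q[(P[m][:,2]>.017)].astype(np.float32).copy(); print('walls',len(w),cv2.minAreaRect(w))
E
```

```text
18.2 [ 0.6185 -0.2107  0.1291] [-3.140e+00  1.000e-03  3.132e+00] 0.08502521018521081 [ 0.1 -2.   0. ]
scale 3.6363636363636362
18.25 [ 0.6185 -0.2075  0.129 ] [3.14  0.    3.132] 0.084680030857501 [-0.7 -0.7  0.6]
scale 2.0
929 [[-0.0635 -0.0303]
 [-0.0622 -0.0293]
 [ 0.0048 -0.0021]
 [ 0.063   0.0284]
 [ 0.07    0.0293]]
walls 222 ((0.6045786142349243, 0.20482881367206573), (0.13273431360721588, 0.05997394397854805), 60.723060607910156)
```

View pics/s_j.png

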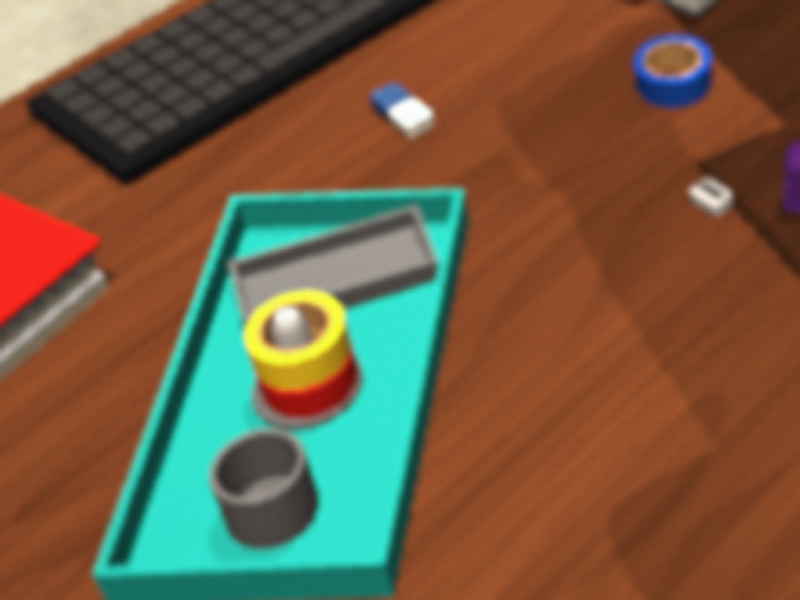

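View pics/t_j.png

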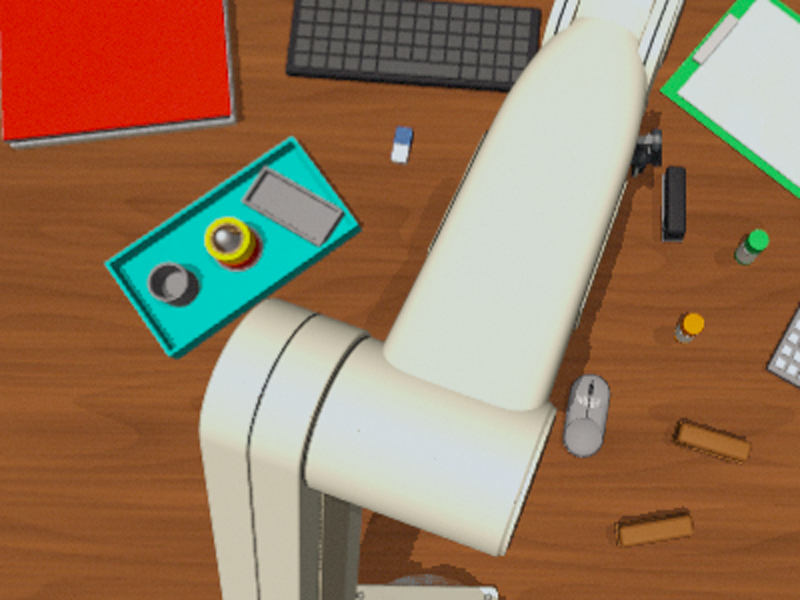

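Emit:
play_rows:
  motion:
    - {"dp": [0,-0.04,0],"roll": 0}
    - {"dp": [0,-0.08,0],"roll": 0}
    - {"dp": [0,-0.112,0],"roll": 0}
    - {"dp": [0,-0.122,-0.02],"roll": 0}
    - {"dp": [0,-0.122,-0.04],"roll": 0}
    - {"dp": [0,-0.122,-0.06],"roll": 0}
    - {"dp": [0,-0.122,-0.06],"roll": 0}
    - {"dp": [0,-0.122,-0.06],"roll": 0}
  jaw: 0.065

```text
time_s: 19.05
eef_pos: [0.6184, -0.3287, 0.0688]
tool_rot: [3.14, -0.001, 3.133]
ft_force: [-0.2, -0.4, 0.5]
grip_width: 0.0651
```

```bash
python3 v.py side s_k 180 400 100 265; python3 tip.py k2 180; python3 v.py top t_k 200 400 80 230
```

```text
19.1 [ 0.6192 -0.3291  0.07  ] [3.141e+00 2.000e-03 3.133e+00] 0.06509951502340053 [-0.4 -0.5 -0.3]
scale 3.6363636363636362
[ 0.6196 -0.3294  0.0707] 0.06490957857295461 [-4.890e-01  7.200e-01  4.130e-01  1.261e+00  1.000e-03 -4.800e-01] [ 0.2 -0.3  1.3]
-1 355 lowest [0.005 0.005 0.005 0.005 0.005 0.005] med of low [ 0.609 -0.316  0.016]
1 84 lowest [0.007 0.025 0.04  0.043 0.043 0.043] med of low [ 0.571 -0.337  0.016]
19.2 [ 0.6197 -0.3296  0.0709] [-3.141e+00  3.000e-03  3.132e+00] 0.06495514094135797 [0.8 0.4 0.5]
scale 4.0
```

View pics/s_k.png

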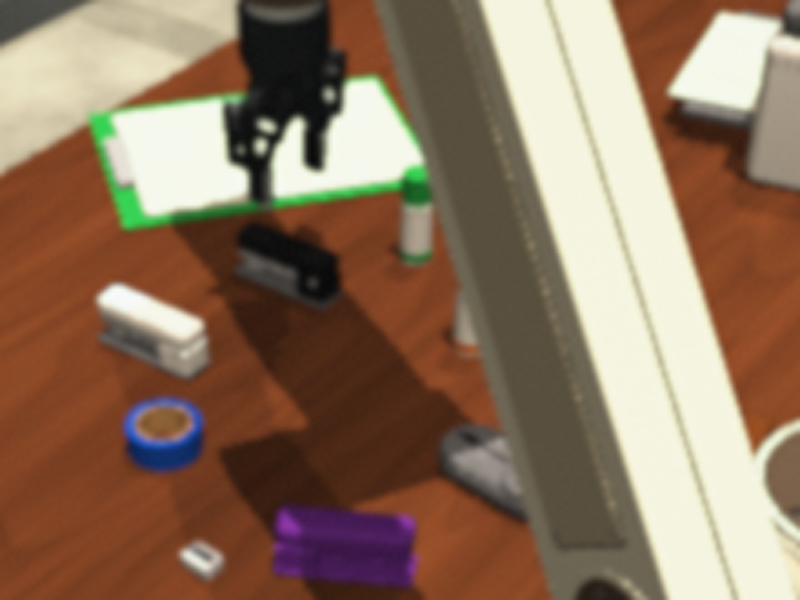

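View pics/t_k.png

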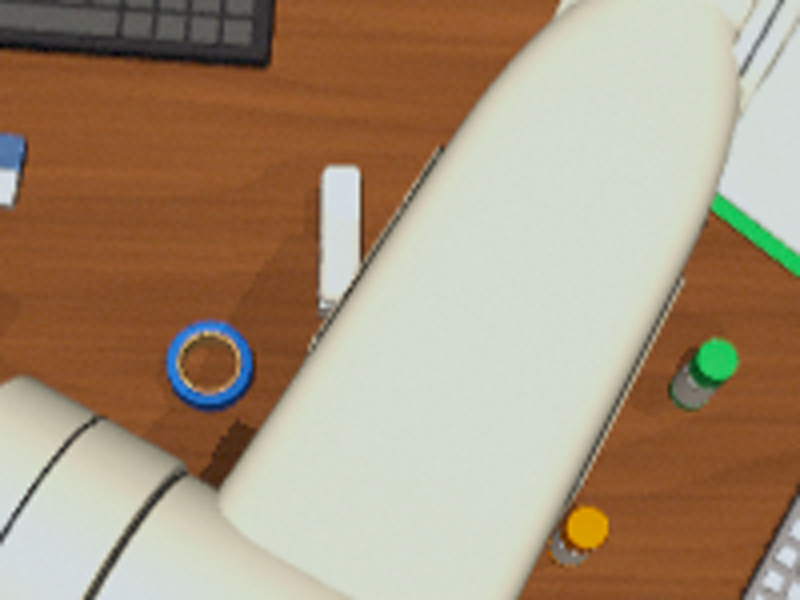

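Emit:
play_rows:
  motion:
    - {"dp": [0,0,-0.02],"roll": 0.3}
    - {"dp": [0,0,-0.04],"roll": 0.3}
    - {"dp": [0,0,-0.057],"roll": 0.3}
    - {"dp": [0,0,-0.068],"roll": 0.3}
    - {"dp": [0,0,-0.076],"roll": 0.3}
    - {"dp": [0,0,-0.076],"roll": 0.3}
    - {"dp": [0,0,-0.076],"roll": 0.3}

```text
time_s: 19.9
eef_pos: [0.6203, -0.3298, -0.0043]
tool_rot: [-3.141, 0.004, 3.138]
ft_force: [0.0, -0.3, -0.3]
grip_width: 0.0648
```

Emit:
play_rows:
  motion:
    - {"dp": [0,0,0],"roll": 0}
    - {"dp": [0,0,0],"roll": 0}
    - {"dp": [0,0,0],"roll": 0}
    - {"dp": [0,0,0],"roll": 0}
    - {"dp": [0,0,0],"roll": 0}
    - {"dp": [0,0,0],"roll": 0}
    - {"dp": [0,0,0],"roll": 0}
    - {"dp": [0,0,0.01],"roll": 0}
    - {"dp": [0,0,0.03],"roll": 0}
    - {"dp": [0,0,0.05],"roll": 0}
    - {"dp": [0,0,0.05],"roll": 0}
  jaw: 0.015
  newtons: 50

```text
time_s: 21.0
eef_pos: [0.6221, -0.3309, 0.0491]
tool_rot: [-3.138, 0.009, 3.138]
ft_force: [0.4, 0.0, -0.9]
grip_width: 0.0274
```

```bash
python3 v.py side s_l 180 400 100 265
```

```text
21.05 [ 0.6212 -0.3304  0.0472] [-3.139  0.007  3.138] 0.027005923640087224 [ 0.5  0.4 -2. ]
scale 3.6363636363636362
```

View pics/s_l.png

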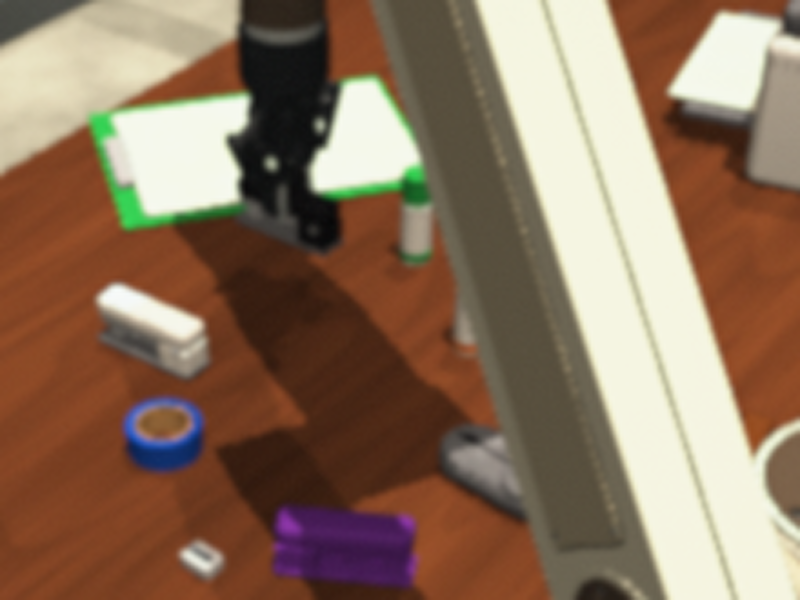

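Emit:
play_rows:
  motion:
    - {"dp": [0,0,0.03],"roll": 0}
    - {"dp": [0,0.02,0.06],"roll": 0}
    - {"dp": [0,0.06,0.065],"roll": 0}
    - {"dp": [0,0.1,0.065],"roll": 6}
    - {"dp": [0,0.14,0.065],"roll": 12}
    - {"dp": [0,0.18,0.065],"roll": 18}
    - {"dp": [0,0.22,0.065],"roll": 24}
    - {"dp": [0,0.26,0.065],"roll": 30}
    - {"dp": [0,0.3,0.065],"roll": 36}
    - {"dp": [0,0.34,0.065],"roll": 42}
    - {"dp": [0,0.38,0.065],"roll": 48}
    - {"dp": [-0.004,0.42,0.065],"roll": 54}
    - {"dp": [-0.008,0.46,0.065],"roll": 61}
    - {"dp": [-0.014,0.495,0.065],"roll": 61}
    - {"dp": [-0.018,0.52,0.065],"roll": 61}
    - {"dp": [-0.018,0.533,0.065],"roll": 61}
    - {"dp": [-0.018,0.533,0.065],"roll": 61}
    - {"dp": [-0.018,0.533,0.065],"roll": 61}

```text
time_s: 22.85
eef_pos: [0.603, 0.2015, 0.1113]
tool_rot: [-3.14, 0.005, -2.081]
ft_force: [0.3, -0.1, -0.6]
grip_width: 0.0269
```

```bash
python3 v.py side s_m 40 260 180 345;  python3 v.py top t_m 0 240 80 260
```

```text
22.9 [0.6032 0.2011 0.1115] [-3.14   0.005 -2.082] 0.027001023115006302 [ 0.2  0.5 -1.7]
scale 3.6363636363636362
22.95 [0.6034 0.2009 0.1118] [-3.139  0.006 -2.083] 0.026867395585768568 [ 0.4  0.1 -1.2]
scale 3.3333333333333335
```

View pics/s_m.png

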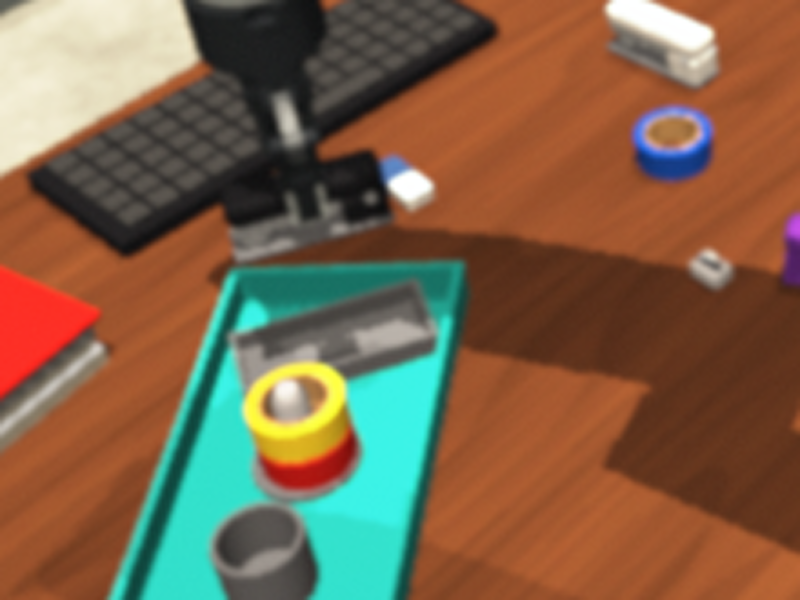

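View pics/t_m.png

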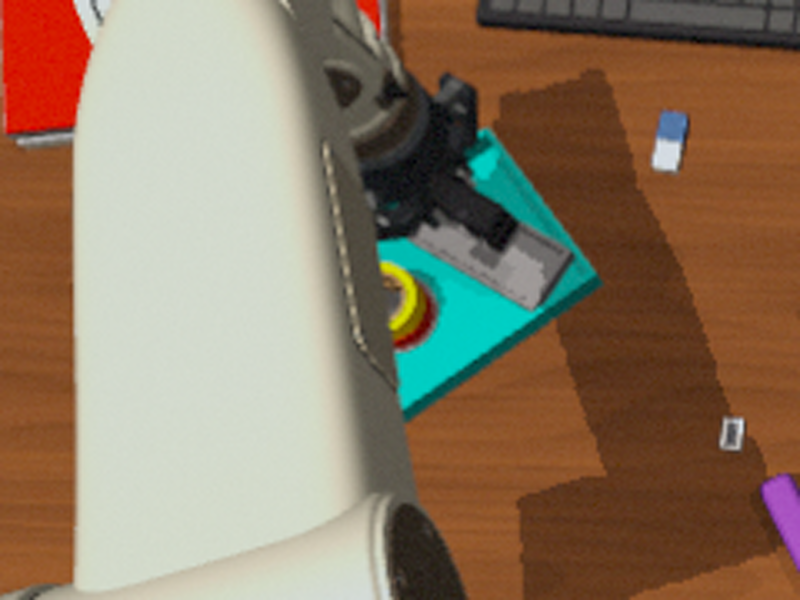

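Emit:
play_rows:
  motion:
    - {"dp": [0.001,0.004,-0.025],"roll": 0}
    - {"dp": [0.001,0.004,-0.05],"roll": 0}
    - {"dp": [0.001,0.004,-0.065],"roll": 0}
    - {"dp": [0.001,0.004,-0.075],"roll": 0}
    - {"dp": [0.001,0.004,-0.075],"roll": 0}
    - {"dp": [0.001,0.004,-0.075],"roll": 0}

```text
time_s: 23.55
eef_pos: [0.6051, 0.2043, 0.0374]
tool_rot: [-3.139, 0.006, -2.084]
ft_force: [0.5, -0.1, -1.2]
grip_width: 0.027
```

```bash
python3 v.py side s_n 60 210 200 312;  python3 v.py top t_n 80 240 100 220; python3 - <<'E'
from h import *
d=dict(np.load('pics/side_last.npz'));P=cloud(d);im=d['image'].astype(int)
c=np.array([.604,.2035]); r=np.radians(61); R=np.array([[np.cos(r),np.sin(r)],[-np.sin(r),np.cos(r)]])
t=(P[...,:2]-c)@R.T
m=(np.abs(t[...,0])<.075)&(np.abs(t[...,1])<.035)&(P[...,2]>.055)&(P[...,2]<.082)&(np.ptp(im,axis=2)<40)
for a,b in((.055,.06),(.06,.07),(.07,.075),(.075,.08),(.08,.085)):
    k=m&(P[...,2]>a)&(P[...,2]<b)
    if k.sum()>3: print(a,k.sum(),np.percentile(t[k],[2,50,98],axis=0).round(4).tolist())
E
```

```text
23.6 [0.6055 0.2046 0.038 ] [-3.138  0.007 -2.084] 0.02703323552289854 [-0.1 -0.1 -0.5]
scale 5.333333333333333
23.65 [0.6056 0.2049 0.0382] [-3.138  0.008 -2.083] 0.027395524766128814 [-0.2  0.8 -1. ]
scale 5.0
0.055 33 [[-0.047, 0.0072], [-0.0188, 0.0112], [0.0462, 0.0163]]
0.06 99 [[-0.0461, 0.0059], [-0.0152, 0.0122], [0.0426, 0.0229]]
0.07 55 [[-0.0425, 0.0118], [0.0052, 0.0142], [0.0437, 0.0268]]
0.075 75 [[-0.0472, 0.0017], [0.0013, 0.014], [0.0478, 0.028]]
0.08 27 [[-0.0456, 0.0033], [0.012, 0.013], [0.0426, 0.0239]]
```

View pics/s_n.png

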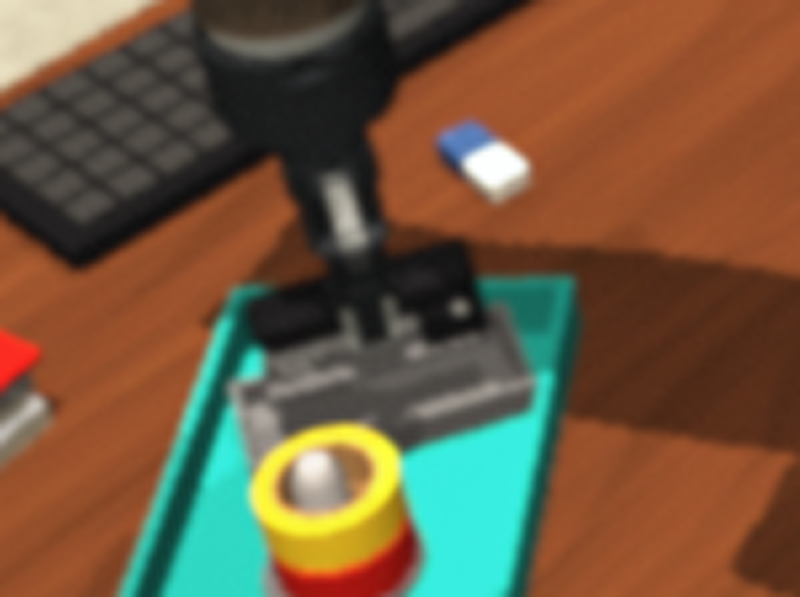

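View pics/t_n.png

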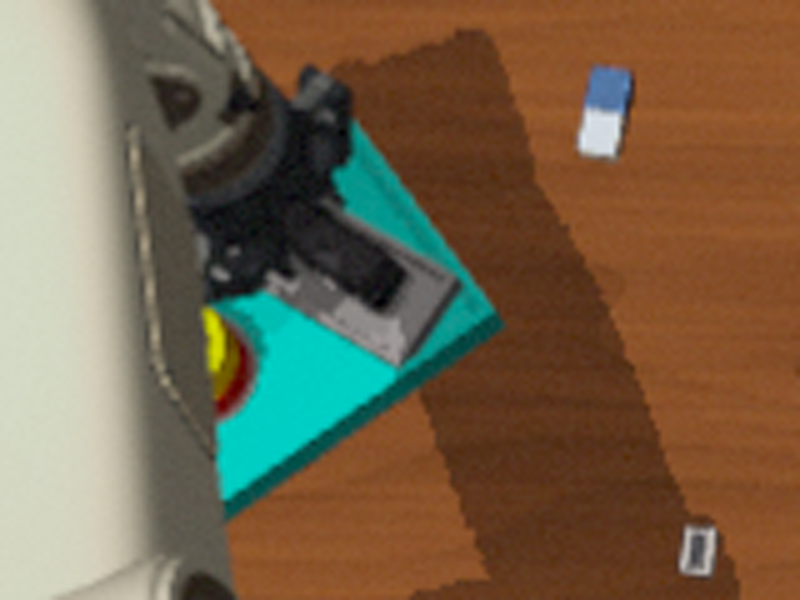

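Emit:
play_rows:
  motion:
    - {"dp": [-0.001,-0.001,-0.01],"roll": 0}
    - {"dp": [-0.001,-0.001,-0.02],"roll": 0}
    - {"dp": [-0.001,-0.001,-0.027],"roll": 0}
    - {"dp": [-0.001,-0.001,-0.031],"roll": 0}
    - {"dp": [-0.001,-0.001,-0.033],"roll": 0}
    - {"dp": [-0.001,-0.001,-0.033],"roll": 0}
    - {"dp": [-0.001,-0.001,-0.033],"roll": 0}

```text
time_s: 24.35
eef_pos: [0.6037, 0.2036, 0.0059]
tool_rot: [-3.139, 0.007, -2.083]
ft_force: [-4.1, -2.0, 5.9]
grip_width: 0.0269
```

```bash
python3 v.py side s_o 60 210 200 312
```

```text
24.4 [0.6037 0.2036 0.0059] [-3.139  0.007 -2.083] 0.02717346521874038 [-3.1 -1.4  6.4]
scale 5.333333333333333
```

View pics/s_o.png

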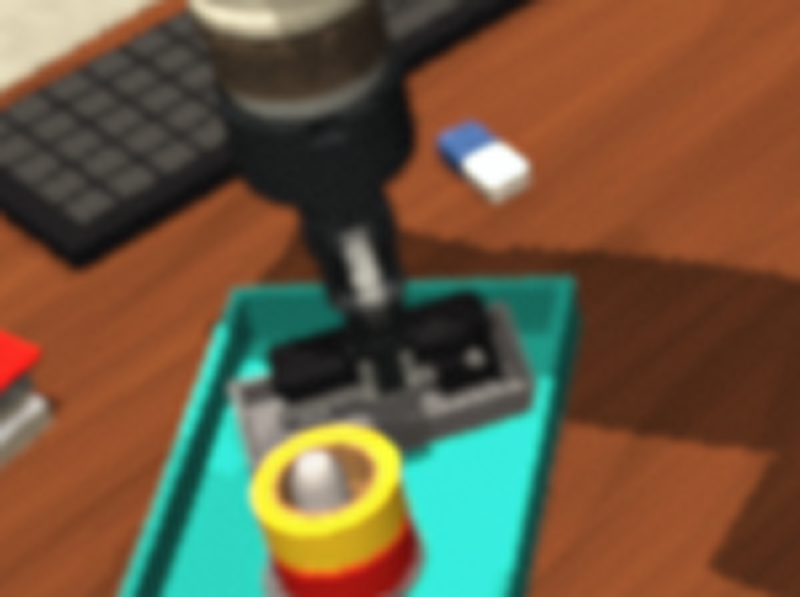

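Emit:
play_rows:
  motion:
    - {"dp": [0,0,0],"roll": 0}
    - {"dp": [0,0,0],"roll": 0}
    - {"dp": [0,0,0],"roll": 0}
    - {"dp": [0,0,0],"roll": 0}
    - {"dp": [0,0,0.02],"roll": 0}
    - {"dp": [0,0,0.05],"roll": 0}
    - {"dp": [0,0,0.09],"roll": 0}
    - {"dp": [0,-0.01,0.13],"roll": 0}
    - {"dp": [-0.005,-0.05,0.15],"roll": -8}
    - {"dp": [-0.01,-0.09,0.15],"roll": -16}
    - {"dp": [-0.02,-0.13,0.15],"roll": -24}
    - {"dp": [-0.03,-0.17,0.15],"roll": -32}
    - {"dp": [-0.04,-0.21,0.15],"roll": -40}
    - {"dp": [-0.05,-0.25,0.15],"roll": -48}
    - {"dp": [-0.065,-0.29,0.15],"roll": -56}
    - {"dp": [-0.08,-0.33,0.15],"roll": -64}
    - {"dp": [-0.095,-0.37,0.15],"roll": -72}
    - {"dp": [-0.11,-0.41,0.15],"roll": -80}
    - {"dp": [-0.125,-0.45,0.15],"roll": -88}
    - {"dp": [-0.14,-0.48,0.15],"roll": -96}
  jaw: 0.05

```text
time_s: 26.4
eef_pos: [0.4629, -0.2787, 0.156]
tool_rot: [-3.138, 0.008, 2.517]
ft_force: [0.1, 0.2, 0.5]
grip_width: 0.0502
```

```bash
python3 v.py side s_p 60 210 200 312;python3 v.py top t_p 0 400 50 350; python3 - <<'E'
from h import *
d=dict(np.load('pics/top_last.npz'));P=cloud(d);im=d['image'].astype(int)
c=np.array([.604,.2035])
m=(np.hypot(P[...,0]-c[0],P[...,1]-c[1])<.075)&(im.max(2)<80)&(P[...,2]>.035)&(P[...,2]<.07)
q=P[m];print(len(q),np.percentile(q[:,2],[5,50,95]).round(4),cv2.minAreaRect(q[:,:2].astype(np.float32).copy()))
hsv=cv2.cvtColor(d['image'],cv2.COLOR_RGB2HSV)
m=(hsv[...,0]>10)&(hsv[...,0]<22)&(hsv[...,1]>200)&(P[...,2]>.08)&(P[...,2]<.1);q=P[m]
print('orange',len(q),cv2.minEnclosingCircle(q[:,:2].astype(np.float32).copy()) if len(q) else 0)
E
```

```text
26.45 [ 0.4607 -0.2825  0.1559] [-3.135  0.008  2.509] 0.05005817289513706 [-0.8 -2.8  0.2]
scale 5.333333333333333
26.5 [ 0.4619 -0.28    0.1559] [-3.137  0.007  2.517] 0.05003150965193389 [-0.2  1.   0.7]
scale 2.0
364 [0.0463 0.0539 0.0578] ((0.6019748449325562, 0.19922500848770142), (0.09799549728631973, 0.02780459262430668), 60.1231803894043)
orange 0 0
```

View pics/s_p.png

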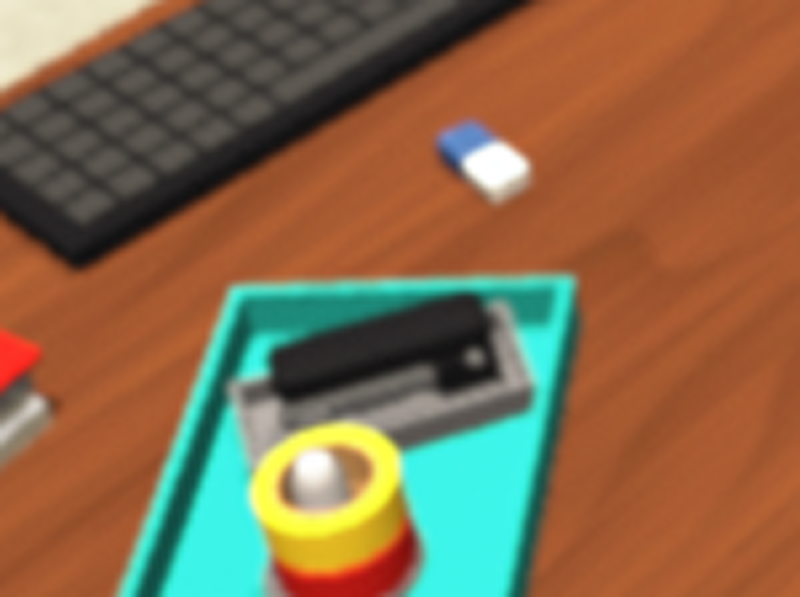

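View pics/t_p.png

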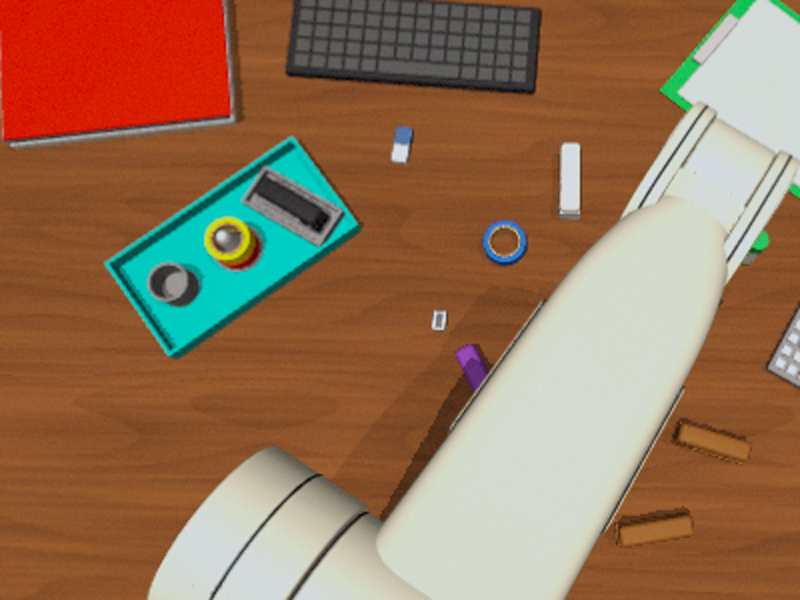

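Stapler sits level in the pocket, top at 54 mm. Next, the glue stick.

Emit:
play_rows:
  motion:
    - {"dp": [-0.01,-0.03,0],"roll": -8}
    - {"dp": [-0.025,-0.055,0],"roll": -16.2}
    - {"dp": [-0.025,-0.064,0],"roll": -16.2}
    - {"dp": [-0.025,-0.064,-0.02],"roll": -16.2}
    - {"dp": [-0.025,-0.064,-0.02],"roll": -16.2}
    - {"dp": [-0.025,-0.064,-0.02],"roll": -16.2}
  jaw: 0.065

```text
time_s: 27.1
eef_pos: [0.4371, -0.3428, 0.1356]
tool_rot: [-3.137, 0.005, 2.237]
ft_force: [0.8, -1.1, 0.3]
grip_width: 0.0651
```

```bash
python3 v.py side s_q 200 400 100 250; python3 v.py top t_q 300 400 150 225
```

```text
27.15 [ 0.4375 -0.3432  0.1362] [-3.138  0.007  2.237] 0.06528521522502088 [-0.3  0.5  0.5]
scale 4.0
27.2 [ 0.4377 -0.3434  0.1366] [-3.138  0.008  2.236] 0.06507364100596616 [0.1 0.5 0.4]
scale 8.0
```

View pics/s_q.png

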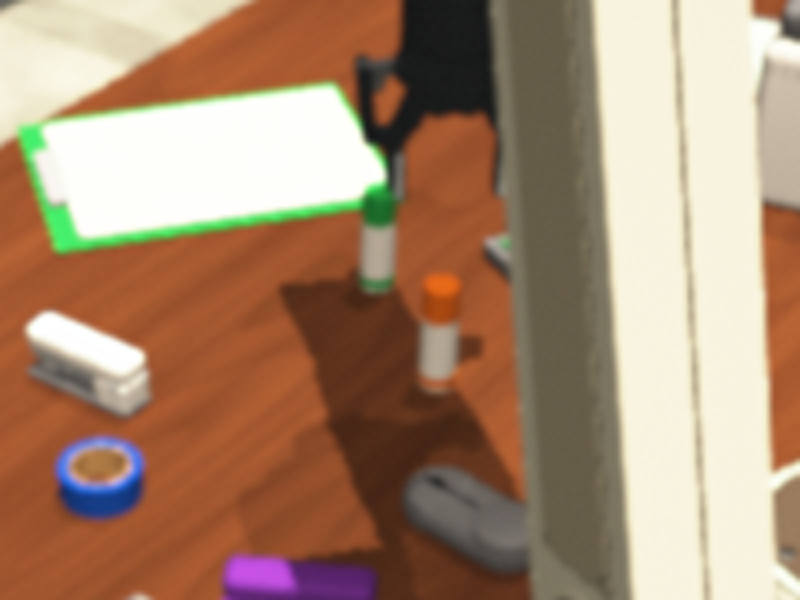

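Emit:
play_rows:
  motion:
    - {"dp": [0,0,-0.025],"roll": 0}
    - {"dp": [0,0,-0.045],"roll": 0}
    - {"dp": [0,0,-0.065],"roll": 0}
    - {"dp": [0,0,-0.085],"roll": 0}
    - {"dp": [0,0,-0.102],"roll": 0}
    - {"dp": [0,0,-0.113],"roll": 0}
    - {"dp": [0,0,-0.116],"roll": 0}
    - {"dp": [0,0,-0.116],"roll": 0}

```text
time_s: 28.0
eef_pos: [0.4381, -0.3434, 0.0208]
tool_rot: [-3.138, 0.008, 2.237]
ft_force: [-0.5, -0.0, 0.6]
grip_width: 0.0649
```

Emit:
play_rows:
  motion:
    - {"dp": [0,0,0],"roll": 0}
    - {"dp": [0,0,0],"roll": 0}
    - {"dp": [0,0,0],"roll": 0}
    - {"dp": [0,0,0],"roll": 0}
    - {"dp": [0,0,0],"roll": 0}
    - {"dp": [0,0,0],"roll": 0}
    - {"dp": [0,0,0],"roll": 0}
    - {"dp": [0,0,0.01],"roll": 0}
    - {"dp": [0,0,0.03],"roll": 0}
    - {"dp": [0,0,0.05],"roll": 0}
    - {"dp": [0,0,0.05],"roll": 0}
  jaw: 0.018
  newtons: 35

```text
time_s: 29.1
eef_pos: [0.4397, -0.3447, 0.0738]
tool_rot: [-3.139, 0.013, 2.237]
ft_force: [0.4, -0.9, 0.0]
grip_width: 0.027
```

```bash
python3 v.py side s_r 200 400 100 250
```

```text
29.15 [ 0.4389 -0.3441  0.0722] [-3.139  0.011  2.237] 0.02723070641887688 [0.9 0.1 0.6]
scale 4.0
```

View pics/s_r.png

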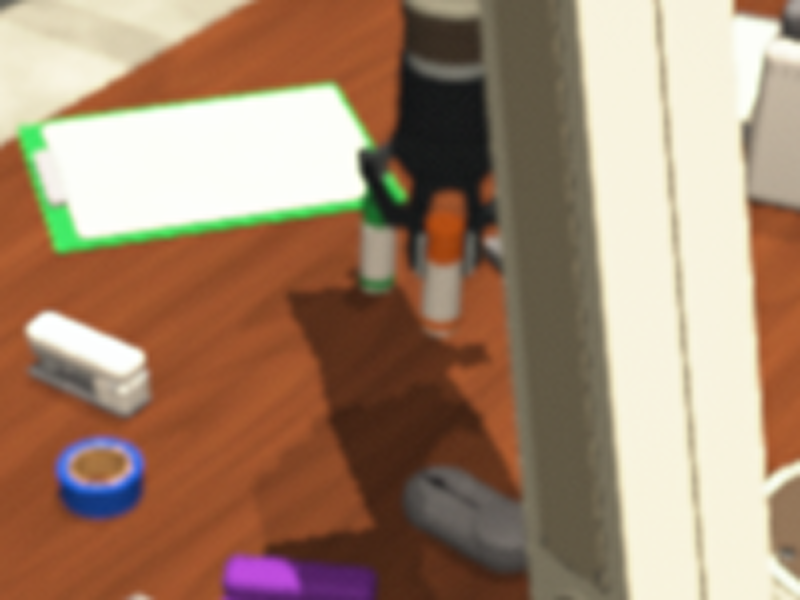

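Emit:
play_rows:
  motion:
    - {"dp": [0,0,0.03],"roll": 0}
    - {"dp": [0,0.02,0.06],"roll": 0}
    - {"dp": [0.002,0.06,0.075],"roll": 0}
    - {"dp": [0.004,0.1,0.075],"roll": 0}
    - {"dp": [0.006,0.14,0.075],"roll": 0}
    - {"dp": [0.008,0.18,0.075],"roll": 0}
    - {"dp": [0.01,0.22,0.075],"roll": 0}
    - {"dp": [0.014,0.26,0.075],"roll": 0}
    - {"dp": [0.018,0.3,0.075],"roll": 0}
    - {"dp": [0.022,0.34,0.075],"roll": 0}
    - {"dp": [0.026,0.38,0.075],"roll": 0}
    - {"dp": [0.028,0.42,0.075],"roll": 0}
    - {"dp": [0.03,0.46,0.075],"roll": 0}
    - {"dp": [0.033,0.5,0.075],"roll": 0}
    - {"dp": [0.036,0.54,0.075],"roll": 0}
    - {"dp": [0.039,0.58,0.075],"roll": 0}
    - {"dp": [0.042,0.62,0.075],"roll": 0}
    - {"dp": [0.045,0.655,0.075],"roll": 0}
    - {"dp": [0.047,0.68,0.075],"roll": 0}
    - {"dp": [0.047,0.696,0.075],"roll": 0}

```text
time_s: 31.15
eef_pos: [0.4851, 0.3534, 0.1454]
tool_rot: [-3.136, 0.011, 2.239]
ft_force: [-0.1, 0.2, -0.9]
grip_width: 0.0271
```

Emit:
play_rows:
  motion:
    - {"dp": [0,0,0],"roll": 0}
    - {"dp": [0,0,0],"roll": 0}

```text
time_s: 31.35
eef_pos: [0.4843, 0.3525, 0.1442]
tool_rot: [-3.133, 0.011, 2.239]
ft_force: [0.7, -0.3, -0.3]
grip_width: 0.0272
```

```bash
python3 v.py side s_s 40 240 200 350; python3 - <<'E'
from h import *
d=dict(np.load('pics/side_last.npz'));P=cloud(d);im=d['image'].astype(int)
e=robot.read_state()['eef_pos']
hsv=cv2.cvtColor(d['image'],cv2.COLOR_RGB2HSV)
near=(np.hypot(P[...,0]-e[0],P[...,1]-e[1])<.04)
o=near&(hsv[...,0]>5)&(hsv[...,0]<22)&(hsv[...,1]>180)&(P[...,2]>.1); q=P[o]
print('orange',len(q),np.percentile(q,[5,50,95],axis=0).round(4).tolist())
w=near&(im.min(2)>110)&(np.ptp(im,axis=2)<50)&(P[...,2]>.1)&(P[...,2]<.175); q=P[w]
from scipy.optimize import least_squares
for a,b in((.11,.15),(.15,.19)):
  k=near&(((im.min(2)>110)&(np.ptp(im,axis=2)<50))|o)&(P[...,2]>a)&(P[...,2]<b); s=P[k]
  if len(s)>8:
    f=least_squares(lambda c:np.hypot(s[:,0]-c[0],s[:,1]-c[1])-.014,e[:2]+[.003,-.003],loss='soft_l1',f_scale=.002); print(a,len(s),f.x.round(4))
print(np.percentile(q[:,2],[1,5]) if len(q) else 0)
E
```

```text
31.4 [0.4846 0.3521 0.1447] [-3.134  0.011  2.238] 0.027380212667585623 [-0.1 -0.6 -0. ]
scale 4.0
orange 242 [[0.4686, 0.3488, 0.1302], [0.4754, 0.3589, 0.2065], [0.4925, 0.3664, 0.2139]]
0.11 83 [0.462  0.3657]
0.15 163 [0.4629 0.3673]
[0.12271093 0.13668999]
```

View pics/s_s.png

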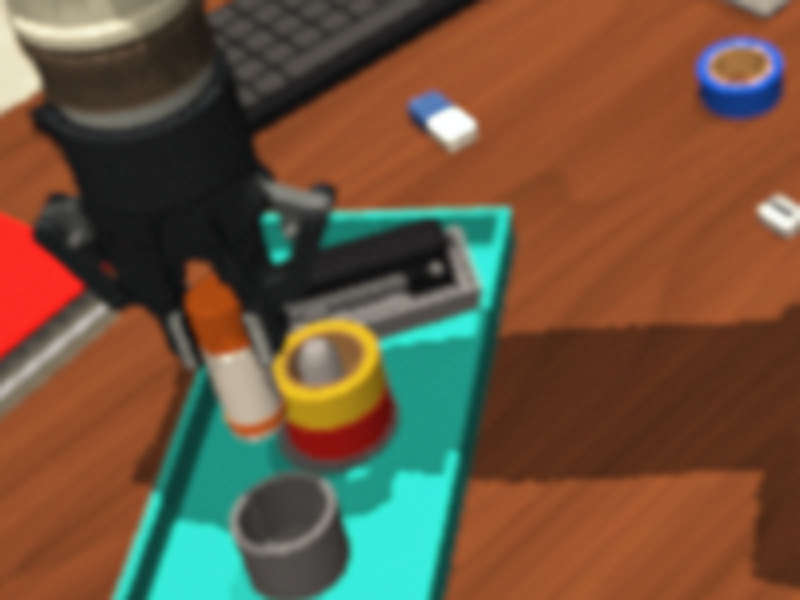

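Emit:
play_rows:
  motion:
    - {"dp": [0.001,0,-0.02],"roll": 0}
    - {"dp": [0.001,0,-0.04],"roll": 0}
    - {"dp": [0.001,0,-0.055],"roll": 0}
    - {"dp": [0.001,0,-0.065],"roll": 0}
    - {"dp": [0.001,0,-0.065],"roll": 0}
    - {"dp": [0.001,0,-0.065],"roll": 0}

```text
time_s: 32.0
eef_pos: [0.486, 0.3515, 0.0802]
tool_rot: [-3.134, 0.011, 2.237]
ft_force: [0.7, -0.4, -0.0]
grip_width: 0.0275
```

```bash
python3 v.py side s_t 40 240 220 370; python3 - <<'E'
from h import *
from scipy.optimize import least_squares
d=dict(np.load('pics/side_last.npz'));P=cloud(d);im=d['image'].astype(int)
e=robot.read_state()['eef_pos']
near=(np.hypot(P[...,0]-e[0],P[...,1]-e[1])<.04)
k=near&(im.min(2)>110)&(np.ptp(im,axis=2)<50)&(P[...,2]>.065)&(P[...,2]<.11); s=P[k]
f=least_squares(lambda c:np.hypot(s[:,0]-c[0],s[:,1]-c[1])-.014,s[:,:2].mean(0)+[.012,-.006],loss='soft_l1',f_scale=.002); print(len(s),f.x.round(4),s.mean(0))
k=(np.hypot(P[...,0]-.486,P[...,1]-.352)<.04)&(P[...,2]>.046)&(P[...,2]<.055)&(np.ptp(im,axis=2)<40)&(im.min(2)<115);s=P[k];print('cup rim',len(s),cv2.minEnclosingCircle(s[:,:2].astype(np.float32).copy()))
E
```

```text
32.05 [0.4863 0.352  0.0807] [-3.135  0.011  2.237] 0.026995254100696076 [ 0.   0.7 -0.6]
scale 4.0
141 [0.4854 0.3515] [0.47583986 0.35894095 0.09093712]
cup rim 110 ((0.48429179191589355, 0.3558761775493622), 0.02798166684806347)
```

View pics/s_t.png

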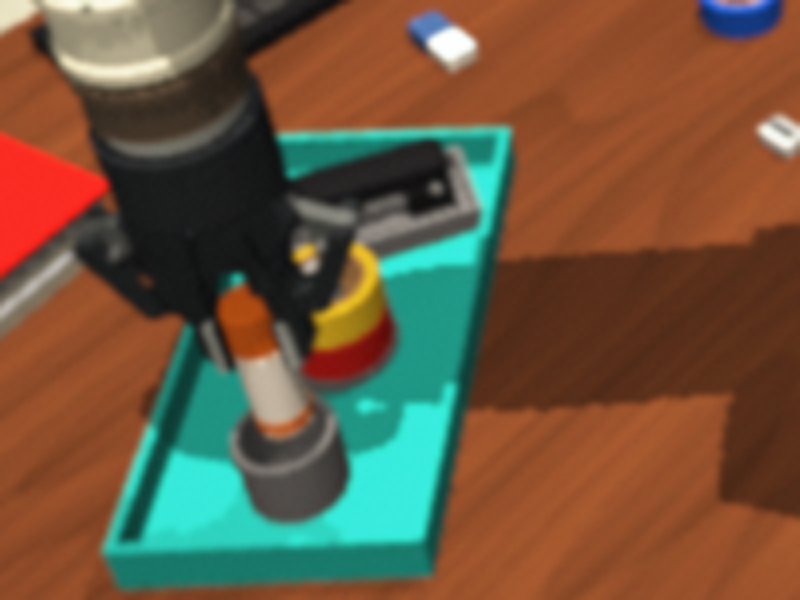

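Emit:
play_rows:
  motion:
    - {"dp": [0,0.001,-0.015],"roll": 0}
    - {"dp": [0,0.001,-0.03],"roll": 0}
    - {"dp": [0,0.001,-0.04],"roll": 0}
    - {"dp": [0,0.001,-0.047],"roll": 0}
    - {"dp": [0,0.001,-0.05],"roll": 0}
    - {"dp": [0,0.001,-0.05],"roll": 0}
    - {"dp": [0,0.001,-0.05],"roll": 0}

```text
time_s: 32.75
eef_pos: [0.4868, 0.3533, 0.0313]
tool_rot: [-3.137, 0.011, 2.237]
ft_force: [0.3, -1.0, -0.5]
grip_width: 0.0271
```

```bash
python3 v.py side s_u 40 240 220 370
```

```text
32.8 [0.4867 0.3533 0.0312] [-3.137  0.011  2.237] 0.027206912870021742 [ 0.4 -0.  -0.3]
scale 4.0
```

View pics/s_u.png

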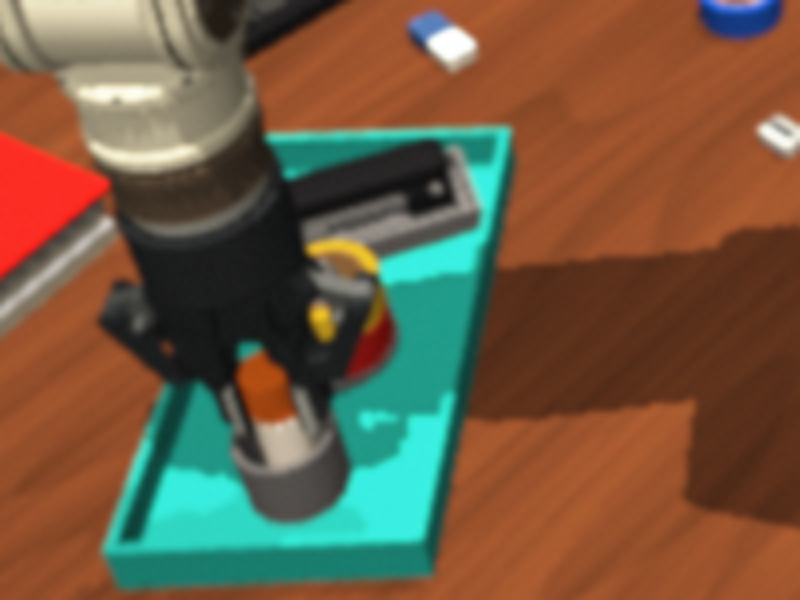

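Emit:
play_rows:
  motion:
    - {"dp": [0,0,-0.002],"roll": 0}
    - {"dp": [0,0,-0.002],"roll": 0}
    - {"dp": [0,0,-0.002],"roll": 0}

```text
time_s: 33.1
eef_pos: [0.487, 0.3535, 0.0307]
tool_rot: [-3.138, 0.011, 2.237]
ft_force: [-1.5, -1.4, 6.6]
grip_width: 0.0269
```

Emit:
play_rows:
  motion:
    - {"dp": [0,0,0],"roll": 0}
    - {"dp": [0,0,0],"roll": 0}
    - {"dp": [0,0,0],"roll": 0}
    - {"dp": [0,0,0],"roll": 0}
    - {"dp": [0,0,0],"roll": 0}
    - {"dp": [0,0,0.02],"roll": 0}
    - {"dp": [0,0,0.05],"roll": 0}
    - {"dp": [0,0,0.08],"roll": 0}
    - {"dp": [0,0,0.12],"roll": 0}
    - {"dp": [0,0,0.15],"roll": 0}
    - {"dp": [-0.02,-0.04,0.15],"roll": 0}
    - {"dp": [-0.04,-0.08,0.15],"roll": 0}
    - {"dp": [-0.06,-0.12,0.15],"roll": 0}
    - {"dp": [-0.08,-0.16,0.15],"roll": 0}
    - {"dp": [-0.1,-0.2,0.15],"roll": 0}
    - {"dp": [-0.11,-0.24,0.15],"roll": 0}
    - {"dp": [-0.11,-0.28,0.15],"roll": 0}
    - {"dp": [-0.11,-0.32,0.15],"roll": 0}
    - {"dp": [-0.11,-0.36,0.15],"roll": 0}
    - {"dp": [-0.11,-0.36,0.15],"roll": 0}
  jaw: 0.055

```text
time_s: 35.1
eef_pos: [0.3767, -0.0103, 0.181]
tool_rot: [-3.137, 0.013, 2.23]
ft_force: [0.6, 0.3, -0.8]
grip_width: 0.0552
```

```bash
python3 v.py side s_v 40 240 220 370; python3 v.py top t_v 0 400 50 350
```

```text
35.15 [ 0.3768 -0.0084  0.1809] [-3.138  0.012  2.232] 0.05492357601165574 [ 0.7  0.4 -0.2]
scale 4.0
35.2 [ 0.3769 -0.0072  0.1808] [-3.138  0.011  2.234] 0.05516889146931573 [-0.4  0.6 -0.5]
scale 2.0
```

View pics/s_v.png

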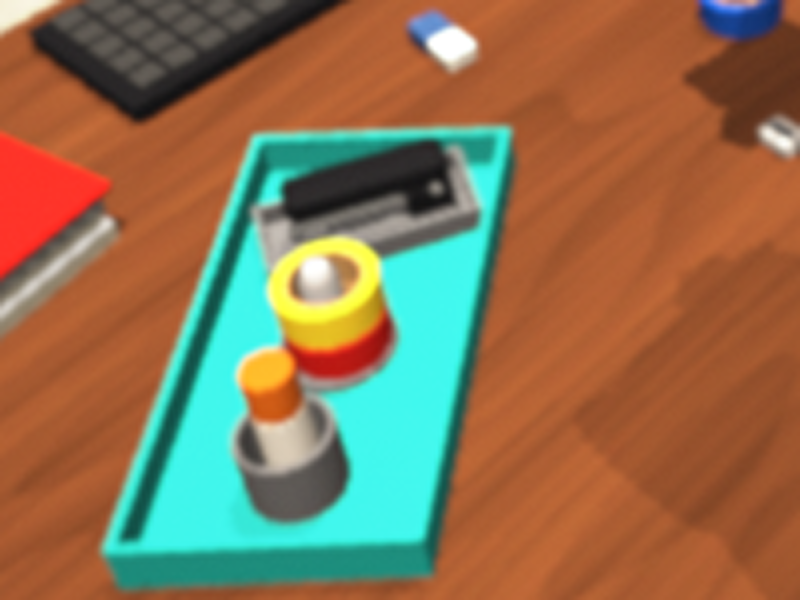

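View pics/t_v.png

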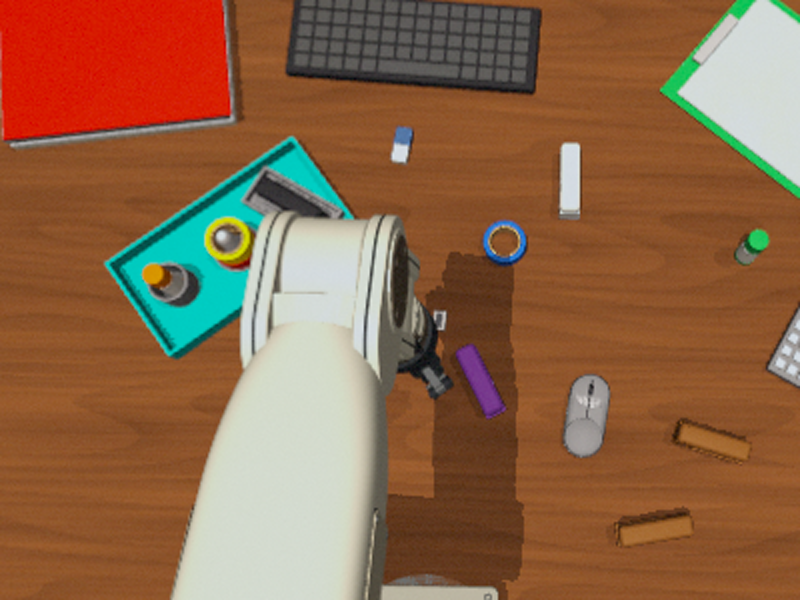

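Emit:
play_rows:
  motion:
    - {"dp": [0,0,0],"roll": 0}
    - {"dp": [0,0,0],"roll": 0}
    - {"dp": [0,0,0],"roll": 0}

```text
time_s: 35.5
eef_pos: [0.377, -0.0061, 0.1808]
tool_rot: [-3.138, 0.011, 2.237]
ft_force: [0.1, -0.5, -0.5]
grip_width: 0.055
```

```bash
python3 - <<'E'
from h import *
d=snap('top');P=cloud(d);hsv=cv2.cvtColor(d['image'],cv2.COLOR_RGB2HSV).astype(int);h,s=hsv[...,0],hsv[...,1]
def f(n,m,c,r=.045):
    m=m&(np.hypot(P[...,0]-c[0],P[...,1]-c[1])<r); q=P[m]
    if len(q)==0: print(n,'none');return
    zt=np.percentile(q[:,2],70); q=q[abs(q[:,2]-zt)<.012]
    print(n,len(q),'ztop',np.median(q[:,2]).round(4),np.round(cv2.minEnclosingCircle(q[:,:2].astype(np.float32).copy())[0],4))
f('orange',(h>8)&(h<24)&(s>180)&(P[...,2]>.08),(.487,.353))
f('yellow',(h>24)&(h<34)&(s>150)&(P[...,2]>.04),(.545,.277))
f('blue',(h>100)&(h<120)&(s>150)&(P[...,2]>.018),(.558,-.093))
f('white',(s<60)&(P[...,2]>.036),(.648,-.182),.06)
f('green',(h>45)&(h<80)&(s>120)&(P[...,2]>.075),(.5515,-.431))
print(robot.job_done(), robot.read_state()['time_s'])
E
```

```text
orange 98 ztop 0.098 [0.4854 0.3502]
yellow 188 ztop 0.0603 [0.5444 0.2746]
blue 132 ztop 0.0256 [ 0.5585 -0.0935]
white 333 ztop 0.045 [ 0.6477 -0.1819]
green 89 ztop 0.0891 [ 0.551  -0.4305]
the job is handed in; nothing more can be done
the job is handed in; nothing more can be done
```

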